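Tip worn valve balls through the sprung flap of a scrap box

TASK

One of the two scoops holds three worn steel balls: press the sprung flap of the scrap box open with that scoop's nose and tip all three balls through into the box. Then stand the empty scoop upright on the black rubber mat and let go, with the flap shut again. Leave the other scoop with its brass nuts, and everything else on the bench, as it is.

Things in the scene. Friction and masses are not known exactly. Their poses are not given: they have to be found in the camera images.
- scoop: The scoop with the three balls. Metal hand scoop, 64 mm wide, open on top and at the nose (+x); 240 g. Origin on its underside, mid-width; x to the nose, z up. 3 mm sheet. Flat base from x = -63 to 22 mm, then the floor ramps up 20 degrees to the lip at x = 60. Back and side walls 42 mm high, the sides up to the nose. Behind it an upright black handle, 14 mm thick in y, x = -106 to -66, z = 26 to 95 mm.
- scoop_handle (a point): Middle of the grip part of that scoop's handle: x = -86, y = 0, z = 72 mm in the scoop's frame, axes as the scoop's (pinch it across y).
- scoop_lip (a point): Middle of that scoop's pouring lip: x = 60, y = 0, z = 16 mm in the scoop's frame. The underside of the ramp there is 14 mm above the base's underside.
- ball1_center (a point): Centre of a worn steel ball, 18 mm in diameter, 24 g, lying loose on the scoop's floor. The balls stay in while the scoop's nose is dipped less than about 20 degrees, and roll out over the ramp when it is dipped some 50 degrees.
- ball2_center (a point): Centre of a worn steel ball, 18 mm in diameter, 24 g, lying loose on the scoop's floor. The balls stay in while the scoop's nose is dipped less than about 20 degrees, and roll out over the ramp when it is dipped some 50 degrees.
- ball3_center (a point): Centre of a worn steel ball, 18 mm in diameter, 24 g, lying loose on the scoop's floor. The balls stay in while the scoop's nose is dipped less than about 20 degrees, and roll out over the ramp when it is dipped some 50 degrees.
- spare: The other scoop, the same in shape and size, with two brass nuts in it; not to be disturbed. Origin and axes as for the first; bystanders are disturbed when shifted by more than about 30 mm.
- mat: Flat black rubber mat fixed to the bench, 140 mm (x) by 110 mm (y), 3 mm thick; origin at the centre of its underside.
- bin: Scrap box fixed to the bench, grey, 180 mm wide (y). Origin on the bench; its front, to -x, roughly faces the robot. Spans x = -110 to 100 mm. Front wall 100 mm high; from its top a 45 degree face slopes up and back to x = 10, z = 220 mm; flat top behind at z = 220. The port with its flap is in the sloping face. Hollow inside.
- port (a point): Centre of the port: x = -50, y = 0, z = 160 mm in the box's frame, axes as the box's. The port is 120 mm wide (y) and 130 mm long up the slope: lower sill at x = -96, z = 114 mm, upper edge with the hinge at x = -4, z = 206 mm.
- flap (a joint): Angle (rad) of the aluminium flap, 114 mm wide, that closes the port. Hinged along the port's upper edge; 0 = shut, lying in the slope; grows to 1.35 as its lower edge is pushed inwards. A spring shuts it (0.07 N m to start, 0.15 N m at 1 rad); balls lying on it do not open it.
- nut1: bystander: brass hexagon nut, 22 mm across, 16 mm high, lying in the other scoop
- nut2: bystander: the second brass nut, alike, in the other scoop
- dropper: bystander: slim white plastic bottle, 32 mm diameter, 85 mm tall, standing; origin under its centre
- plumb: bystander: small brass weight with a knob, 28 mm diameter, 56 mm tall, standing; origin under its centre
- mould: bystander: steel tube mould, 64 mm diameter, 100 mm tall, standing; origin under its centre
- jar: bystander: glass jar with a lid, 68 mm diameter, 90 mm tall, standing; origin under its centre
- wrench: bystander: steel wrench lying flat along its x axis
- stone: bystander: pale porous disc, 40 mm diameter, 12 mm thick; origin under its centre
- driver: bystander: screwdriver lying along its x axis
Things that resemble listed ones, but are neither listed nor needed, are in the scene too. What is shaped like the scoop but purple is not meant. Several things have the shape of the mat; the one meant has the colours described above.

How it is judged:
On the way, in this order (a step that is already met when the one before it is completed fails the run):
1. the scoop's nose has pushed the flap in and stands inside the port (value of joint flap above 0.35 rad and x of scoop_lip in the frame of bin between -0.06 and 0.1 m and y of scoop_lip in the frame of bin between -0.06 and 0.06 m and z of scoop_lip in the frame of bin between 0.06 and 0.18 m), for 0.1 s.
2. all three balls are in the box (x of ball1_center in the frame of bin between -0.11 and 0.1 m and y of ball1_center in the frame of bin between -0.09 and 0.09 m and height (world z) of each of ball1_center, ball2_center, ball3_center below 0.06 m and x of ball2_center in the frame of bin between -0.11 and 0.1 m and y of ball2_center in the frame of bin between -0.09 and 0.09 m and x of ball3_center in the frame of bin between -0.11 and 0.1 m and y of ball3_center in the frame of bin between -0.09 and 0.09 m), for 0.2 s.
At the end, for the whole second after the job is handed in: All three balls lie in the scrap box (below 60 mm), the flap is shut (under 0.1 rad), the emptied scoop stands upright (within 0.12 rad) and still on the mat, its base origin over the mat, and the other scoop is upright within 30 mm of where it was (all of step 2 and value of joint flap below 0.1 rad and x of scoop in the frame of mat between -0.07 and 0.07 m and y of scoop in the frame of mat between -0.055 and 0.055 m and height (world z) of scoop between -0.002 and 0.008 m and angle between each of scoop, spare's own z axis and vertical below 0.12 rad and linear speed of scoop below 0.03 m/s and distance of spare from where it was at the start of the episode below 0.03 m); the robot touches nothing.
It fails at once if the other scoop or a bystander is shifted by more than 30 mm or knocked over (distance of any of spare, nut1, nut2, dropper, plumb, mould, jar, wrench, stone, driver from where it was at the start of the episode above 0.03 m or angle between any of spare, dropper, plumb, mould, jar's own z axis and vertical above 0.5 rad).
It also fails if it takes over 58 s, if anything falls off the work surface, if the arm or the gripper's body presses on something with over 40 N, if the wrist force passes 120 N, or if a joint passes its speed limit or range.

ROBOT

A 6-joint arm with a two-finger parallel gripper is mounted at the origin on the work surface. World frame = base frame: x ahead of the robot, y to its left, z up, the work surface at z = 0. Lengths are in m, angles in rad, forces in N, time in s.
With the tool pointing down it reaches from about 0.375 to 0.975 m from the base axis. Payload 3.8 kg.
Tool frame: the origin (TCP) lies on the front face of the gripper's body, between the roots of the fingers; the fingertips stand 64 mm ahead of it and the grasp point (between the pads) lies 45 mm ahead of it (r.tcp_to_tips is the distance from the TCP to the fingertips, in m); z points along the fingers, y is the direction in which the jaws open and shut (so a half turn about z gives the same grasp; the last joint's range is limited). The gripper opens to 88 mm and grips with 3 to 60 N. Pads are 18 mm wide; open, the fingers measure 123 mm over their backs; the gripper's body (75 mm by 187 mm) begins 45 mm behind the grasp point.
Start: joints at [1.167, 0.264, 1.604, -0, 1.274, -0.037], TCP at [0.242, 0.63, 0.303] pointing down, gripper open.
Joint ranges: [-2.63, 2.63], [-0.94, 2.18], [0.31, 2.57], [-1.31, 4.45], [0, 2.66], [-2.55, 2.55]. Speed limits (rad/s): [2.57, 2.57, 3.14, 3.14, 3.14, 3.14].

INTERFACE

Orientations are given as [roll, pitch, yaw] about the fixed x, y, z axes, in that order (R = Rz(yaw) Ry(pitch) Rx(roll)).
In Python, from plant import r gives the robot as it stands.
- The arm moves only by the tool apply_moves, never from a script. Its argument "series" is a list of rows, each a list of 7 numbers: the shift along the tool's x, y, z in cm, then the turn, a rotation vector about the tool's x, y, z in degrees, then the gripper's target within -1 to 1 (shut at 1, half-way at 0, fully open at -1). In form: [[tx, ty, tz, ax, ay, az, jaw], ...]. A call has 1 to 20 rows; each row shifts and turns the commanded pose from where the row before left it, along the tool's axes as they then stand; what a row does not reach is not made up. A row lasts 1/10 s, in which the tool goes at most 50 mm and 8.59 degrees, less where a joint would pass 70% of its speed; a pose out of reach is approached as far as the arm can. A call is refused whole if a number of a shift passes 5 or a number of a turn 8.59, either way. A call with a gripper value outside its range is refused whole. The fingers move at their own pace and stop on an object; "force" is the grip in N (left out, the last holds). Time passes only in rows, so rows that do not move let the fingers close. It gives the time, the measured TCP pose, the force and the opening at its end, in the units of the state.
- r.get_obs(): the state, without advancing time (a new reading comes with each control period).
- r.grab_frame(name): name is "side" or "top"; returns a dict with "image" (480x640x3 uint8, red, green, blue), "camera_matrix" (3x3 intrinsics, pixels), "R" (3x3) and "t" (3): a world point X has camera coordinates R X + t. Camera axes: x right, y down, z forward; pixel columns grow to the right and rows downward; lengths in m; the calibration is good to about 2 mm. A picture is of the moment at which its call begins. There is no depth.
- r.close_job(): hands the job in, once; it reports no verdict.
The state is a dict: "clock": time; "joints": joint angles; "joint_velocities": joint speeds; "effort": joint torques, N m; "position": TCP position; "ee_rot": TCP orientation; "force": force on the tool from outside, world axes, zero at the start; "moment": the same for the moment, N m; "width": finger opening in m.
Only numpy, scipy, OpenCV 4.12 (cv2) and the standard library are available. Lean on these libraries where they do the work, as an engineer would, in place of code of your own. Each camera call takes 0.05 s, during which the arm holds its last target.

## Working session

There is one attempt and no reset: what is moved stays moved. The work goes in short steps, Python scripts to look and compute and a tool call to move; the robot and the scene stay as the last step left them, time stands still between calls to the robot, and variables do not carry over. Pictures are saved under pics/ and viewed, and the job is handed in when it is done.

Besides the shell and the picture viewer there is one more tool, called after "Call:" in YAML: its name, and indented under it one key for each argument. apply_moves: Moves the arm, as the interface text tells. Its arguments: {"type":"object","properties":{"series":{"type":"array"},"force":{"type":"number"}},"required":["series"]}

```bash
ls; mkdir -p pics; python3 - <<'E'
from plant import r
import cv2, pickle
o=r.get_obs(); print(o)
d={}
for n in ("side","top"):
    f=r.grab_frame(n); d[n]=f
    cv2.imwrite(f"pics/{n}0.png",f["image"][:,:,::-1]); print(n,f["camera_matrix"],f["R"],f["t"])
pickle.dump(d,open("f0.pkl","wb"))
E
```

```text
pics
{'clock': 0.0, 'joints': array([ 1.16714730e+00,  2.64744243e-01,  1.60536979e+00,  3.12800912e-06,
        1.27368619e+00, -3.68708433e-02]), 'joint_velocities': array([-0.00024165,  0.00018592, -0.00175861,  0.00154948,  0.00122877,
       -0.00074258]), 'effort': array([-2.08277066e-03, -5.02112532e+01, -3.56874633e+01,  7.25890417e-02,
        2.96318473e-02, -2.01408989e-04]), 'position': array([0.24182166, 0.62958979, 0.30139612]), 'ee_rot': array([-3.13938669e+00, -8.43633395e-05,  2.77481346e+00]), 'force': array([0.40875056, 0.8779246 , 0.2704998 ]), 'moment': array([ 0.00563326, -0.01342787,  0.03355177]), 'width': 0.08775916998543612}
side [[549.22257798   0.         325.64930613]
 [  0.         549.22257798 235.51043455]
 [  0.           0.           1.        ]] [[-0.93131207 -0.36406103 -0.010835  ]
 [-0.24966989  0.6597798  -0.70877046]
 [ 0.26518442 -0.65738131 -0.70535597]] [0.48567602 0.19481016 1.27109093]
top [[502.96276044   0.         326.20635578]
 [  0.         502.96276044 242.29603768]
 [  0.           0.           1.        ]] [[ 0.02866181 -0.99951468  0.01220277]
 [-0.99807051 -0.0292888  -0.0547487 ]
 [ 0.05507954 -0.01061003 -0.9984256 ]] [0.03600781 0.48824103 1.21729692]
```

View pics/side0.png

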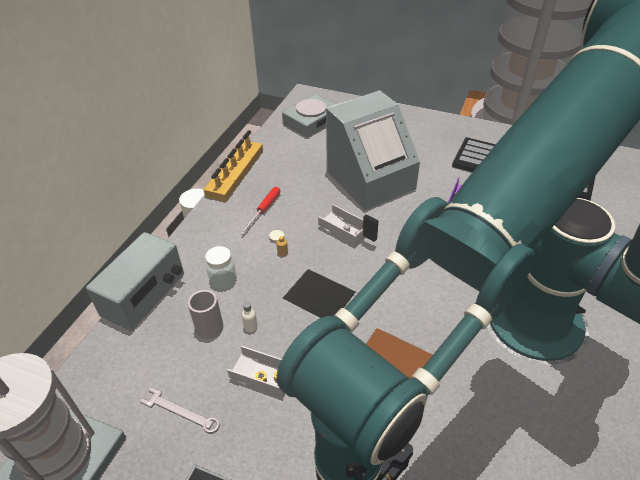

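View pics/top0.png

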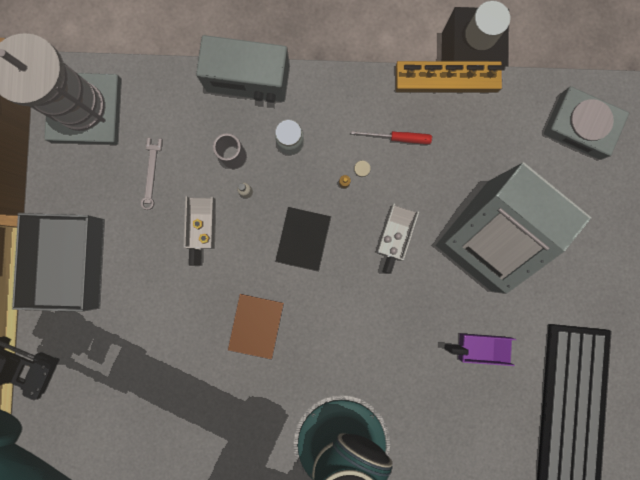

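The top view shows the ball scoop at about (397,235) with its handle toward the robot. The spare is at (200,230), the black mat at (303,238), and the bin at (518,230) facing down-left. I'll zoom in to measure.

```bash
cat > h.py <<'E'
import numpy as np, cv2, pickle
def ray(f,u,v,z):
    K,R,t=f["camera_matrix"],f["R"],f["t"]
    d=R.T@np.linalg.inv(K)@np.array([u,v,1.]); c=-R.T@t
    return c+d*(z-c[2])/d[2]
def proj(f,X):
    p=f["camera_matrix"]@(f["R"]@np.asarray(X,float)+f["t"]); return p[:2]/p[2]
def crop(f,x0,y0,w,h,s,name):
    im=cv2.resize(f["image"][y0:y0+h,x0:x0+w,::-1],None,fx=s,fy=s,interpolation=cv2.INTER_CUBIC)
    for i in range(0,w,10):
        cv2.putText(im,str(x0+i),(i*s,10),0,.33,(0,0,255),1); cv2.line(im,(i*s,12),(i*s,18),(0,0,255),1)
    for i in range(10,h,10):
        cv2.putText(im,str(y0+i),(0,i*s),0,.33,(0,0,255),1)
    cv2.imwrite(name,im)
def tri(fs,uvs):
    A=[];b=[]
    for f,(u,v) in zip(fs,uvs):
        P=f["camera_matrix"]@np.c_[f["R"],f["t"]]
        A+= [u*P[2]-P[0], v*P[2]-P[1]]
    A=np.array(A); s=np.linalg.lstsq(A[:,:3],-A[:,3],rcond=None)[0]; return s
E
python3 - <<'E'
from h import *
d=pickle.load(open("f0.pkl","rb"))
crop(d["top"],365,190,70,90,8,"pics/c1.png")
crop(d["top"],430,160,165,140,4,"pics/c2.png")
crop(d["side"],310,190,80,70,8,"pics/c3.png")
crop(d["side"],315,85,115,125,5,"pics/c4.png")
E
```

```text
(no output)
```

View pics/c1.png

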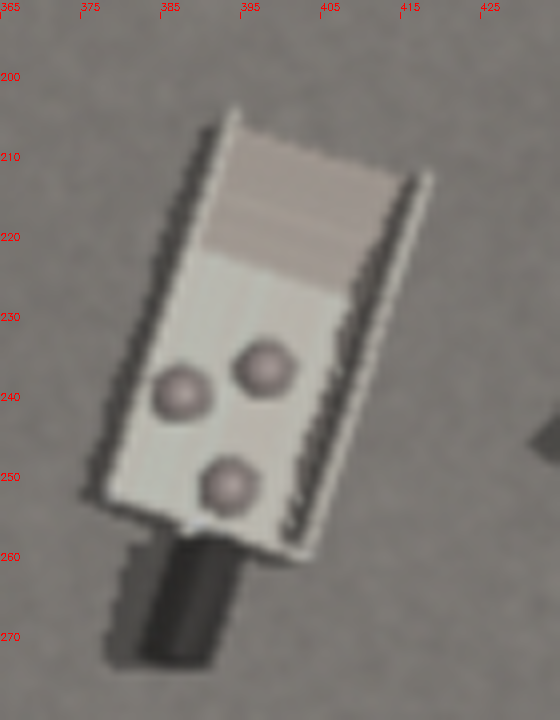

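View pics/c2.png

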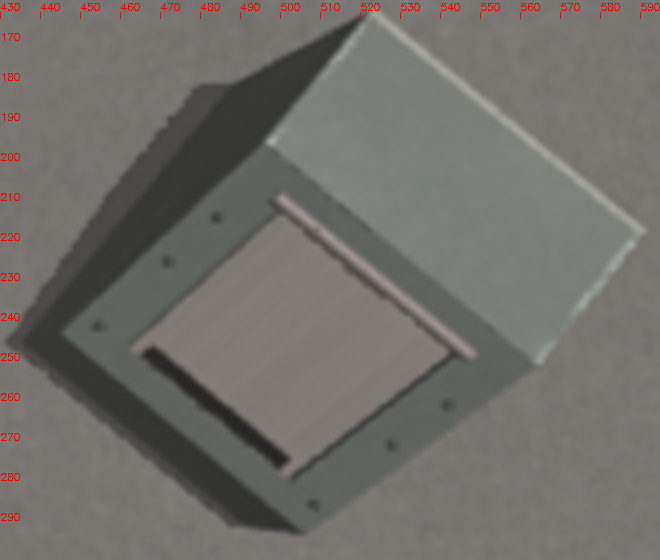

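View pics/c3.png

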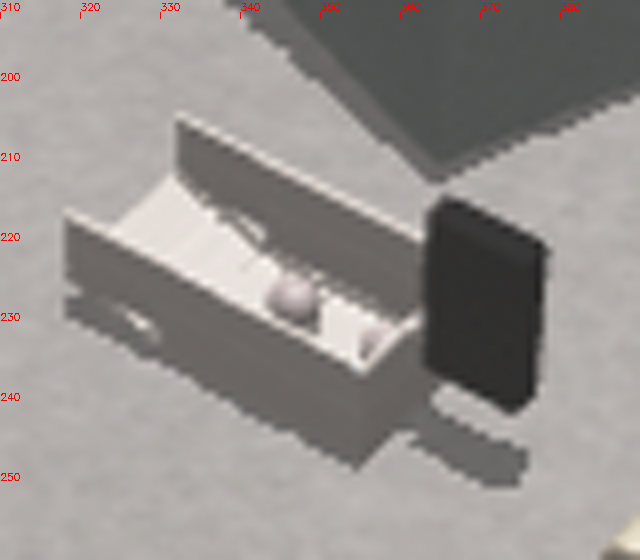

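View pics/c4.png

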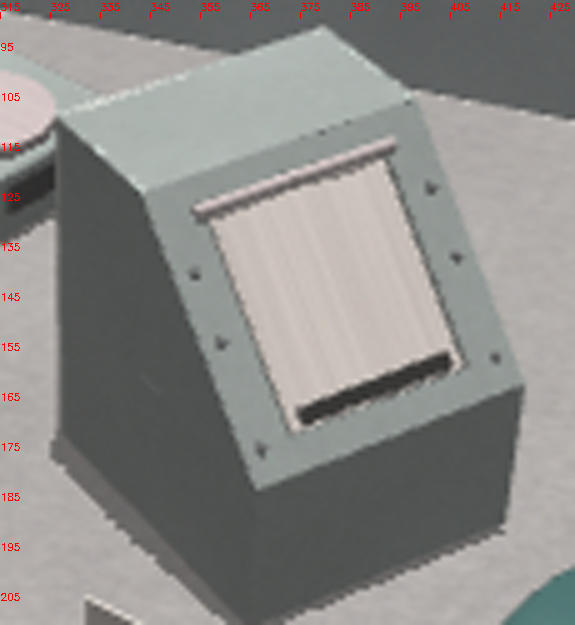

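```bash
python3 - <<'E'
from h import *
np.set_printoptions(precision=4,suppress=True)
d=pickle.load(open("f0.pkl","rb")); T=d["top"];S=d["side"]
# bin
P={k:ray(T,*uv,z)[:2] for k,uv,z in [("bl",(523.3,163.5),.22),("fl",(497,196.5),.22),("fr",(564.5,251.5),.22),("br",(591,217.5),.22),("ll",(445.5,243),.10),("lr",(506,293.5),.10)]}
Q={"bl":(.1,.09),"fl":(.01,.09),"fr":(.01,-.09),"br":(.1,-.09),"ll":(-.11,.09),"lr":(-.11,-.09)}
def fit(P,Q):
    k=list(P); A=np.array([P[i] for i in k]);B=np.array([Q[i] for i in k])
    a=A@[1,1j];b=B@[1,1j]; y=np.angle(np.sum((a-a.mean())*np.conj(b-b.mean())))
    o=a.mean()-np.exp(1j*y)*b.mean(); res=abs(a-o-np.exp(1j*y)*b)*1e3
    return o.real,o.imag,y,res
print("bin",fit(P,Q))
P={"a":(394.2,204),"b":(418.6,211.7),"c":(403.2,260)}
P={k:ray(T,*uv,.042)[:2] for k,uv in P.items()}
print("scoop",fit(P,{"a":(.06,.0315),"b":(.06,-.0315),"c":(-.064,-.0315)}))
# handle top
for uv in [(390.5,258),(395.5,260),(383,272),(391,273)]: print(ray(T,*uv,.095))
# mat
im=cv2.cvtColor(T["image"],cv2.COLOR_RGB2GRAY); m=(im<50).astype(np.uint8); m[:,:265]=0;m[:,340:]=0;m[:200]=0;m[280:]=0
c=max(cv2.findContours(m,0,2)[0],key=cv2.contourArea); q=cv2.boxPoints(cv2.minAreaRect(c)); q=np.array([ray(T,*p,.003) for p in q]); print(q,q.mean(0))
# side bin triangulations
for a,b in [((523.3,163.5),(379.5,90.5)),((497,196.5),(344,123)),((564.5,251.5),(398,105)),((445.5,243),(366,182.5)),((506,293.5),(419,162))]: print(tri([T,S],[a,b]))
for a,b in [((394.2,204),(331.5,205)),((418.6,211.7),(318,217)),]: print("s",tri([T,S],[a,b]),tri([T,S],[a,b[::1]]))
E
```

```text
bin (np.float64(0.5183425146781329), np.float64(-0.3584779743276696), np.float64(-0.66575031707822), array([2.4182, 2.4304, 0.4986, 1.7285, 1.5912, 1.8   ]))
scoop (np.float64(0.5171740904024298), np.float64(-0.12268590189740469), np.float64(-0.2879508576462335), array([1.5078, 0.6644, 1.5974]))
[ 0.4509 -0.0967  0.095 ]
[ 0.4467 -0.1083  0.095 ]
[ 0.4185 -0.0803  0.095 ]
[ 0.4167 -0.0986  0.095 ]
[[0.4387 0.1722 0.003 ]
 [0.5712 0.1475 0.003 ]
 [0.5514 0.0445 0.003 ]
 [0.4191 0.0698 0.003 ]] [0.4951 0.1085 0.003 ]
[ 0.557  -0.3191  0.3225]
[ 0.5812 -0.2958  0.2183]
[ 0.4723 -0.4373  0.2151]
[ 0.4895 -0.2212  0.0977]
[ 0.379  -0.3615  0.096 ]
s [ 0.5603 -0.1075  0.0913] [ 0.5603 -0.1075  0.0913]
s [ 0.5939 -0.1746 -0.0236] [ 0.5939 -0.1746 -0.0236]
```

```bash
cat >> h.py <<'E'
from scipy.spatial.transform import Rotation as Ro
def pose(p,rpy): return np.array(p,float),Ro.from_euler('xyz',rpy)
def plan(p,R,p2,R2,n,dec=2):
    """rows to go p,R -> p2,R2 in n rows (rounded, errors carried)"""
    rv=(R.inv()*R2).as_rotvec(); out=[]; p0=p.copy();R0=R
    for i in range(1,n+1):
        pt=p0+(p2-p0)*i/n; Rt=R0*Ro.from_rotvec(rv*i/n)
        s=np.round(R.inv().apply(pt-p)*100,dec); a=np.round(np.degrees((R.inv()*Rt).as_rotvec()),1)
        out.append([float(x) for x in [*s,*a]]); p=p+R.apply(s/100); R=R*Ro.from_rotvec(np.radians(a))
    return out,p,R
def show(rows,jaw):
    print("["+",".join("["+",".join("%g"%(x+0.0) for x in q)+",%g]"%jaw for q in rows)+"]")
SY=-0.288; SP=np.array([.5172,-.1227]); BY=-0.666; BP=np.array([.5183,-.3585,0])
def tool_from_scoop(ps,Rs):  # scoop pose -> TCP pose, grasp (-86,0,72), tool x=-xs,y=ys,z=-zs
    Rt=Rs*Ro.from_matrix(np.diag([-1.,1,-1])); return ps+Rs.apply([-.086,0,.072+.045]),Rt
E
python3 - <<'E'
from h import *
from plant import r
o=r.get_obs(); p,R=pose([.242,.63,.303],o['ee_rot'])
pt,Rt=tool_from_scoop(np.array([*SP,0]),Ro.from_euler('z',SY)); print(pt,Rt.as_euler('xyz'))
t=pt.copy(); t[2]=.24
rows,p,R=plan(p,R,t,Rt,18); show(rows,-1); print(p)
E
```

```text
[ 0.43474201 -0.09827298  0.117     ] [-3.14159265  0.          2.85359265]
[[-2.45,-3.39,0.36,0,0,-0.3,-1],[-2.43,-3.41,0.35,0,0,-0.2,-1],[-2.42,-3.41,0.36,0,0,-0.3,-1],[-2.41,-3.43,0.36,0,0,-0.2,-1],[-2.39,-3.43,0.35,0,0,-0.3,-1],[-2.37,-3.45,0.36,0,0,-0.2,-1],[-2.36,-3.45,0.35,0,0,-0.3,-1],[-2.34,-3.47,0.36,0,0,-0.2,-1],[-2.34,-3.48,0.36,-0.1,0,-0.3,-1],[-2.31,-3.48,0.35,0,0,-0.2,-1],[-2.3,-3.5,0.35,0,0,-0.3,-1],[-2.28,-3.51,0.35,0,0,-0.2,-1],[-2.27,-3.52,0.35,0,0,-0.3,-1],[-2.25,-3.52,0.35,0,0,-0.2,-1],[-2.24,-3.54,0.35,0,0,-0.3,-1],[-2.22,-3.55,0.35,0,0,-0.2,-1],[-2.21,-3.55,0.35,0,0,-0.3,-1],[-2.19,-3.57,0.35,0,0,-0.2,-1]]
[ 0.43476141 -0.098283    0.24000595]
```

Call:
apply_moves:
  series:
    - [-2.4,-3.4,0.3,0,0,-0.3,-1]
    - [-2.4,-3.4,0.3,0,0,-0.3,-1]
    - [-2.4,-3.4,0.3,0,0,-0.2,-1]
    - [-2.4,-3.4,0.3,0,0,-0.2,-1]
    - [-2.4,-3.4,0.3,0,0,-0.3,-1]
    - [-2.4,-3.4,0.3,0,0,-0.2,-1]
    - [-2.3,-3.5,0.3,0,0,-0.3,-1]
    - [-2.3,-3.5,0.3,0,0,-0.2,-1]
    - [-2.3,-3.5,0.3,0,0,-0.3,-1]
    - [-2.3,-3.5,0.3,0,0,-0.2,-1]
    - [-2.3,-3.5,0.3,0,0,-0.3,-1]
    - [-2.3,-3.5,0.3,0,0,-0.2,-1]
    - [-2.3,-3.5,0.3,0,0,-0.3,-1]
    - [-2.2,-3.5,0.3,0,0,-0.2,-1]
    - [-2.2,-3.5,0.3,0,0,-0.3,-1]
    - [-2.2,-3.5,0.4,0,0,-0.2,-1]
    - [-2.2,-3.5,0.4,0,0,-0.3,-1]
    - [-2.2,-3.6,0.4,0,0,-0.2,-1]
    - [0,0,0,0,0,0,-1]
    - [0,0,0,0,0,0,-1]

```text
clock: 2.1
position: [0.4323, -0.0962, 0.2451]
ee_rot: [3.141, -0.002, 2.85]
force: [-0.3, 0.9, 0.6]
width: 0.0882
```

```bash
python3 - <<'E'
from h import *
from plant import r
d={n:r.grab_frame(n) for n in("side","top")}
pickle.dump(d,open("f1.pkl","wb"))
for n in d: cv2.imwrite(f"pics/{n}1.png",d[n]["image"][:,:,::-1])
crop(d["side"],310,190,80,70,8,"pics/d3.png")
f=pickle.load(open("f0.pkl","rb"));S,T=f["side"],f["top"]
# predicted scoop points in both original views
Rs=Ro.from_euler('z',SY)
for q in [(60,32,42),(60,-32,42),(-64,32,42),(-64,-32,42),(-66,0,95),(-106,0,95),(-64,32,0),(-86,7,95),(-86,-7,95)]:
    X=np.array([*SP,0])+Rs.apply(np.array(q)/1e3); print(q,proj(T,X).round(1),proj(S,X).round(1))
E
```

```text
(60, 32, 42) [393.7 203.4] [318.6 215.8]
(60, -32, 42) [419.1 211.7] [333.1 203.1]
(-64, 32, 42) [378.  252.4] [356.4 235.6]
(-64, -32, 42) [403.4 260.7] [370.5 222. ]
(-66, 0, 95) [393.7 256.8] [365. 214.]
(-106, 0, 95) [388.3 273.4] [378.1 220.6]
(-64, 32, 0) [376. 253.] [355.9 246.9]
(-86, 7, 95) [388.1 264.1] [369.9 218.8]
(-86, -7, 95) [393.9 266.1] [373.1 215.8]
```

View pics/side1.png

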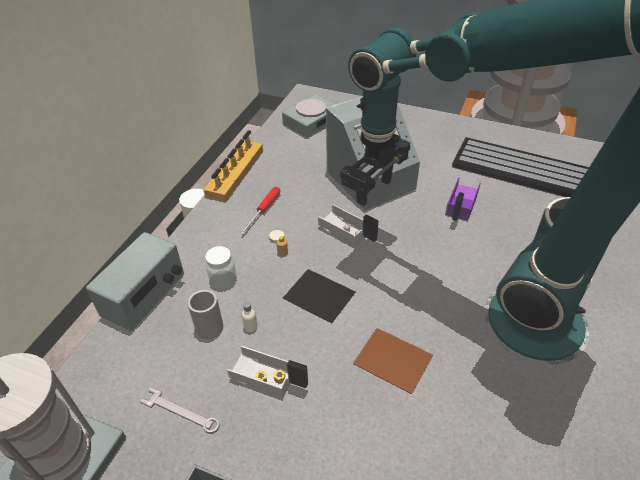

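View pics/top1.png

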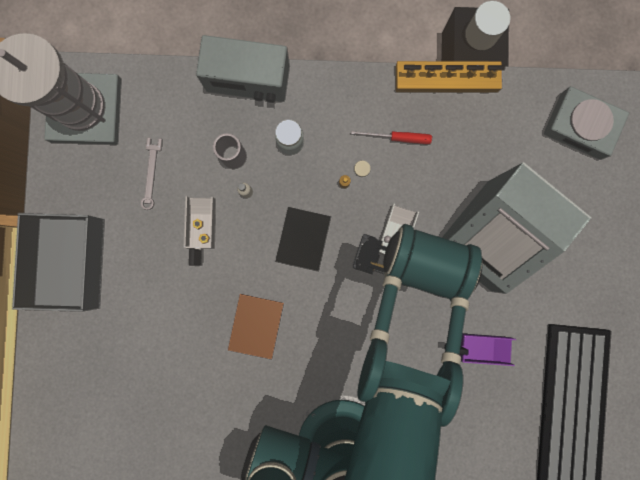

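Call:
apply_moves:
  series:
    - [-0.3,-0.1,2,0,0,0,-1]
    - [0,0,3,0,0,0,-1]
    - [0,0,3,0,0,0,-1]
    - [0,0,2,0,0,0,-1]
    - [0,0,1.5,0,0,0,-1]
    - [0,0,0.8,0,0,0,-1]
    - [0,0,0.5,0,0,0,-1]
    - [0,0,0,0,0,0,-1]
    - [0,0,0,0,0,0,-1]

```text
clock: 3.1
position: [0.436, -0.0973, 0.1185]
ee_rot: [3.142, 0.001, 2.854]
force: [0.2, 0.4, -0.4]
width: 0.0881
```

```bash
python3 - <<'E'
from h import *
from plant import r
print(r.get_obs())
d={n:r.grab_frame(n) for n in("side",)}
crop(d["side"],300,140,130,115,6,"pics/e3.png")
E
```

```text
{'clock': 3.1, 'joints': array([-2.75388434e-01,  3.12983533e-02,  2.24642714e+00,  1.56630614e-05,
        8.62540028e-01, -1.55853618e+00]), 'joint_velocities': array([-0.00644327, -0.00504146, -0.0067502 , -0.00227616, -0.00157802,
        0.00040787]), 'effort': array([ 1.03540749e-01, -2.96662831e+01, -2.79016131e+01, -5.72946607e-03,
        9.60931694e-02,  1.26137329e-03]), 'position': array([ 0.43596177, -0.09731046,  0.11846301]), 'ee_rot': array([3.14156447e+00, 1.32688797e-03, 2.85393387e+00]), 'force': array([ 0.2297054 ,  0.38754507, -0.36411823]), 'moment': array([ 0.01616655,  0.02746019, -0.02922126]), 'width': 0.08809494842177845}
```

View pics/e3.png

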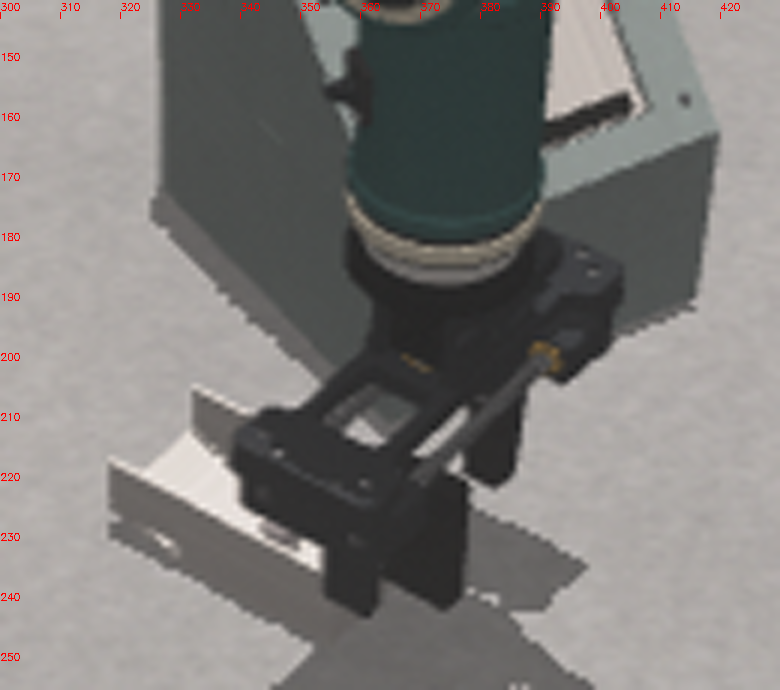

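The handle sits between the fingers, with the near finger at about (355,238) and the far one at (383,215). I'm closing the jaws now.

Call:
apply_moves:
  series:
    - [0,0,0,0,0,0,0]
    - [0,0,0,0,0,0,0.3]
    - [0,0,0,0,0,0,0.5]
    - [0,0,0,0,0,0,0.6]
    - [0,0,0,0,0,0,0.7]
    - [0,0,0,0,0,0,0.8]
    - [0,0,0,0,0,0,1]
    - [0,0,0,0,0,0,1]
    - [0,0,0,0,0,0,1]
  force: 55

```text
clock: 4.05
position: [0.4354, -0.0975, 0.1177]
ee_rot: [3.142, -0.0, 2.853]
force: [0.5, 0.0, -0.8]
width: 0.0183
```

Call:
apply_moves:
  series:
    - [0,0,0,0,0,0,1]
    - [0,0,0,0,0,0,1]
    - [0,0,0,0,0,0,1]

```text
clock: 4.35
position: [0.4354, -0.0974, 0.1177]
ee_rot: [3.142, -0.0, 2.853]
force: [0.7, 0.8, -1.0]
width: 0.0134
```

Gripped at 13.4 mm. I'll lift slowly and check for tilt.

Call:
apply_moves:
  series:
    - [0,0,-0.3,0,0,0,1]
    - [0,0,-0.6,0,0,0,1]
    - [0,0,-1,0,0,0,1]
    - [0,0,-1.5,0,0,0,1]
    - [0,0,-2,0,0,0,1]
    - [0,0,-2,0,0,0,1]
    - [0,0,-2,0,0,0,1]
    - [0,0,-2,0,0,0,1]
    - [0,0,-2,0,0,0,1]
    - [0,0,-2,0,0,0,1]
    - [0,0,-1.5,0,0,0,1]
    - [0,0,-0.8,0,0,0,1]
    - [0,0,0,0,0,0,1]
    - [0,0,0,0,0,0,1]

```text
clock: 5.75
position: [0.435, -0.0974, 0.2943]
ee_rot: [-3.142, -0.001, 2.853]
force: [-0.1, -0.4, -3.7]
width: 0.0138
```

```bash
python3 - <<'E'
from h import *
from plant import r
o=r.get_obs(); print(o['position'],o['ee_rot'],o['force'],o['moment'],o['joints'],o['width'])
d={n:r.grab_frame(n) for n in("side","top")}
pickle.dump(d,open("f2.pkl","wb"))
crop(d["side"],290,80,130,130,6,"pics/g3.png")
crop(d["top"],360,150,130,130,6,"pics/g4.png")
p,R=pose(o['position'],o['ee_rot']); Rs=R*Ro.from_matrix(np.diag([-1.,1,-1])); ps=p-Rs.apply([-.086,0,.117])
print(ps)
for q in [(60,32,42),(60,-32,42),(-64,32,42),(-64,-32,42),(-64,32,0),(22,32,0)]:
    X=ps+Rs.apply(np.array(q)/1e3); print(q,proj(d["top"],X).round(1),proj(d["side"],X).round(1))
E
```

```text
[ 0.43501849 -0.09738509  0.29431796] [-3.14156586e+00 -5.79359897e-04  2.85332824e+00] [-0.05280868 -0.37820686 -3.73679902] [0.08463387 0.18768109 0.09311457] [-2.76106411e-01 -1.76263204e-01  2.07795176e+00 -2.08724440e-05
  1.24048375e+00 -1.55863156e+00] 0.013761626327217323
[ 0.51740412 -0.12181764  0.17726816]
(60, 32, 42) [405.9 191.8] [317.  162.8]
(60, -32, 42) [435.6 201.5] [332.8 150.3]
(-64, 32, 42) [387.5 249.2] [358.3 182.2]
(-64, -32, 42) [417.4 259. ] [373.8 168.8]
(-64, 32, 0) [384.9 250. ] [357.8 195.9]
(22, 32, 0) [397.2 211.7] [329.4 182.1]
```

View pics/g3.png

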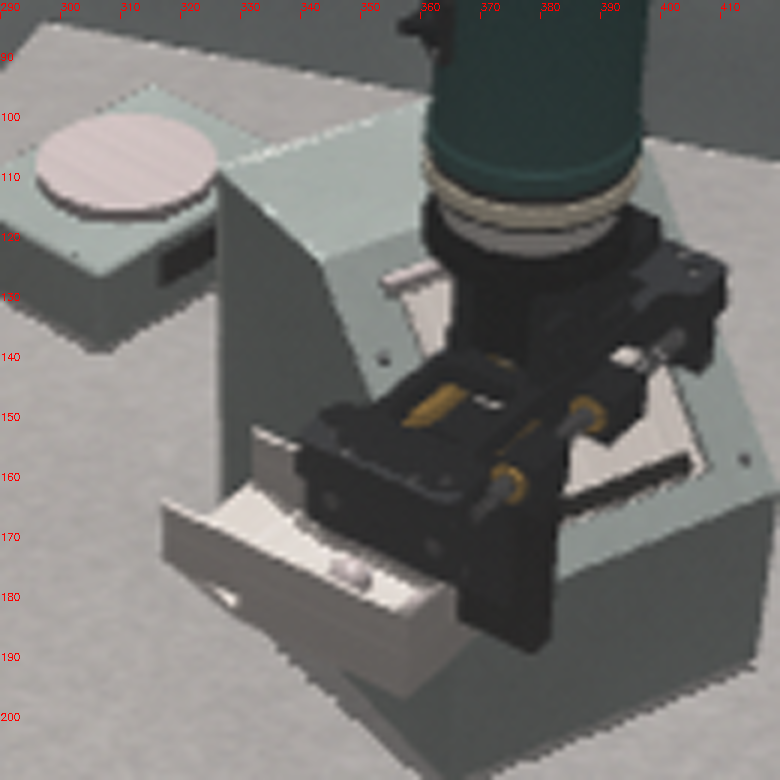

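View pics/g4.png

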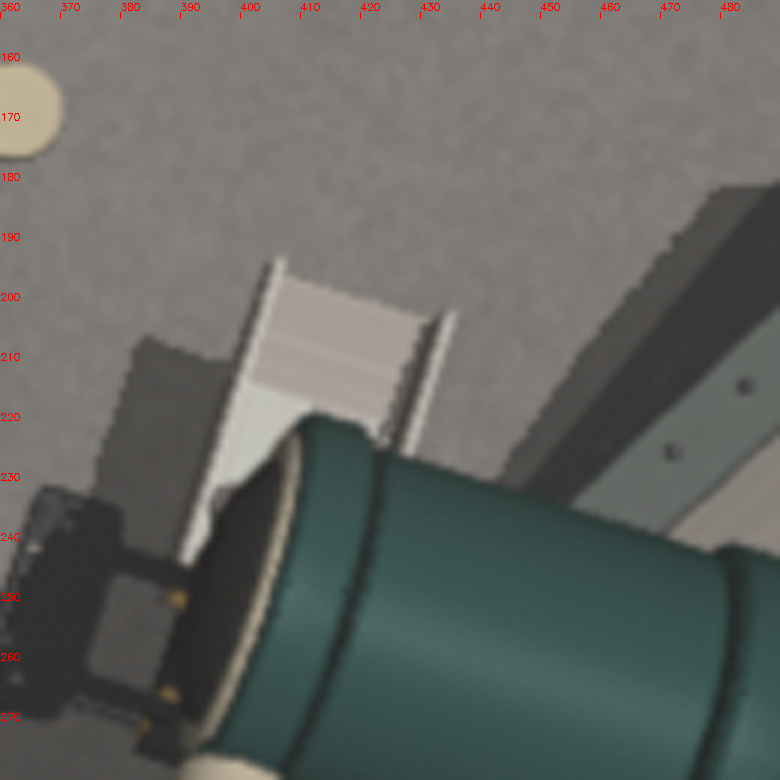

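```bash
cat > geo.py <<'E'
import numpy as np
H=np.array([-4.,206]);SILL=np.array([-96.,114])
def W(lip,th,q):
    t=np.radians(th); d=np.asarray(q,float)-[60,16]
    return np.array([lip[0]+d[...,0]*np.cos(t)+d[...,1]*np.sin(t), lip[1]-d[...,0]*np.sin(t)+d[...,1]*np.cos(t)]).T
def ev(lip,th):
    out=np.array([(x,z) for x,z in [(60,14),(60,16),(60,42)]]+[(x,42) for x in range(-60,60,4)])
    P=W(lip,th,out); v=P-H; L=np.hypot(*v.T)
    inside=((P-H)@np.array([1,-1]))/2**.5
    ang=np.where((L<131)&(inside>0),np.arctan2(inside, -(v@np.array([1,1]))/2**.5),0); fl=ang.max()
    # sill clearance: distance of sill below underside polyline (signed in scoop frame)
    t=np.radians(th); d=SILL-np.array(lip); s=np.array([d[0]*np.cos(t)-d[1]*np.sin(t), d[0]*np.sin(t)+d[1]*np.cos(t)])+[60,16]
    und=0 if s[0]<22 else (s[0]-22)*14/38
    # gap lip->flap segment
    e=np.array([-np.cos(fl)-0*0,0]) 
    a=np.radians(225)+fl; dirf=np.array([np.cos(a),np.sin(a)])
    k=np.clip((np.array(lip)-H)@dirf,0,130); gap=np.hypot(*(np.array(lip)-H-k*dirf))
    end=H+130*dirf
    depth=((np.array(lip)-SILL)@np.array([1,-1]))/2**.5
    # gripper body corners: x -86+-38, z 117..250 ; tips ; distance from slope plane (neg = outside)
    B=W(lip,th,np.array([(-48,117),(-48,250),(-66,95),(-48,180)])); bd=((B-SILL)@np.array([-1,1]))/2**.5
    top=B[:,1]-220
    return dict(flap=round(fl,2),sillclr=round(und-s[1],1),sillx=round(s[0],1),gap=round(gap,1),depth=round(depth,1),body=bd.round(0),bx=B.round(0).tolist()[0:2])
E
python3 - <<'E'
from geo import *
for a in [((-95,140),12),((-80,135),12),((-60,132),14),((-40,128),15),((-30,126),16),((-30,120),30),((-25,112),45),((-25,105),55),((-20,100),55),((-15,95),55),((-15,100),60),((-10,95),60),((-10,90),60)]: print(a,ev(*a))
E
```

```text
((-95, 140), 12) {'flap': np.float64(0.0), 'sillclr': np.float64(25.3), 'sillx': np.float64(64.4), 'gap': np.float64(17.7), 'depth': np.float64(-17.7), 'body': array([163., 236., 166., 198.]), 'bx': [[-180.0, 261.0], [-152.0, 391.0]]}
((-80, 135), 12) {'flap': np.float64(0.0), 'sillclr': np.float64(17.7), 'sillx': np.float64(48.7), 'gap': np.float64(3.5), 'depth': np.float64(-3.5), 'body': array([149., 222., 152., 183.]), 'bx': [[-165.0, 256.0], [-137.0, 386.0]]}
((-60, 132), 14) {'flap': np.float64(0.15), 'sillclr': np.float64(12.9), 'sillx': np.float64(29.4), 'gap': np.float64(0.8), 'depth': np.float64(12.7), 'body': array([132., 200., 136., 164.]), 'bx': [[-140.0, 256.0], [-108.0, 385.0]]}
((-40, 128), 15) {'flap': np.float64(0.36), 'sillclr': np.float64(12.0), 'sillx': np.float64(9.5), 'gap': np.float64(0.3), 'depth': np.float64(29.7), 'body': array([114., 181., 119., 146.]), 'bx': [[-118.0, 254.0], [-84.0, 382.0]]}
((-30, 126), 16) {'flap': np.float64(0.47), 'sillclr': np.float64(13.7), 'sillx': np.float64(-0.1), 'gap': np.float64(0.1), 'depth': np.float64(38.2), 'body': array([
[... 1195 characters left out ...]
318.0]]}
((-15, 100), 60) {'flap': np.float64(0.91), 'sillclr': np.float64(47.1), 'sillx': np.float64(7.4), 'gap': np.float64(23.9), 'depth': np.float64(67.2), 'body': array([ 11., -23.,  34.,  -5.]), 'bx': [[18.0, 244.0], [134.0, 311.0]]}
((-10, 95), 60) {'flap': np.float64(0.95), 'sillclr': np.float64(49.0), 'sillx': np.float64(0.5), 'gap': np.float64(24.4), 'depth': np.float64(74.2), 'body': array([  4., -30.,  27., -12.]), 'bx': [[23.0, 239.0], [139.0, 306.0]]}
((-10, 90), 60) {'flap': np.float64(0.94), 'sillclr': np.float64(46.5), 'sillx': np.float64(-3.8), 'gap': np.float64(24.3), 'depth': np.float64(77.8), 'body': array([  0., -34.,  23., -16.]), 'bx': [[23.0, 234.0], [139.0, 301.0]]}
```

```bash
python3 - <<'E'
from geo import *
for th in (50,55,58):
  for x in (-40,-30,-20,-10):
    for z in (75,85,95,105):
      e=ev((x,z),th)
      if e['sillclr']>12 and e['gap']>21: print(th,x,z,e)
E
```

```text
50 -10 75 {'flap': np.float64(0.91), 'sillclr': np.float64(24.8), 'sillx': np.float64(-25.2), 'gap': np.float64(21.8), 'depth': np.float64(88.4), 'body': array([10., -1., 30.,  5.]), 'bx': [[-2.0, 223.0], [100.0, 308.0]]}
50 -10 85 {'flap': np.float64(0.92), 'sillclr': np.float64(31.2), 'sillx': np.float64(-17.5), 'gap': np.float64(22.0), 'depth': np.float64(81.3), 'body': array([17.,  6., 37., 12.]), 'bx': [[-2.0, 233.0], [100.0, 318.0]]}
50 -10 95 {'flap': np.float64(0.93), 'sillclr': np.float64(37.7), 'sillx': np.float64(-9.8), 'gap': np.float64(22.1), 'depth': np.float64(74.2), 'body': array([25., 13., 44., 19.]), 'bx': [[-2.0, 243.0], [100.0, 328.0]]}
50 -10 105 {'flap': np.float64(0.95), 'sillclr': np.float64(44.1), 'sillx': np.float64(-2.2), 'gap': np.float64(22.4), 'depth': np.float64(67.2), 'body': array([32., 20., 51., 26.]), 'bx': [[-2.0, 253.0], [100.0, 338.0]]}
55 -20 75 {'flap': np.float64(0.83), 'sillclr': np.float64(23.9), 'sillx': np.float64(-15.5), 'gap': np.float64(22.0), 'depth': np.float64(81.3), 'body': array([  8., -16.,  29.,  -3.]), 'bx': [[1.0, 221.0], [110.
[... 3550 characters left out ...]
220.0], [131.0, 291.0]]}
58 -10 85 {'flap': np.float64(0.93), 'sillclr': np.float64(41.6), 'sillx': np.float64(-10.2), 'gap': np.float64(23.8), 'depth': np.float64(81.3), 'body': array([  1., -29.,  24., -13.]), 'bx': [[18.0, 230.0], [131.0, 301.0]]}
58 -10 95 {'flap': np.float64(0.95), 'sillclr': np.float64(46.9), 'sillx': np.float64(-1.7), 'gap': np.float64(24.0), 'depth': np.float64(74.2), 'body': array([  8., -22.,  31.,  -6.]), 'bx': [[18.0, 240.0], [131.0, 311.0]]}
58 -10 105 {'flap': np.float64(0.97), 'sillclr': np.float64(52.2), 'sillx': np.float64(6.8), 'gap': np.float64(24.2), 'depth': np.float64(67.2), 'body': array([ 15., -15.,  38.,   1.]), 'bx': [[18.0, 250.0], [131.0, 321.0]]}
```

```bash
cat >> h.py <<'E'
RB=Ro.from_euler('z',BY)
def scoop_at(lip,dip,y=0):  # lip mm in bin (x,z), dip deg
    Rs=RB*Ro.from_euler('y',np.radians(dip)); pl=BP+RB.apply(np.array([lip[0],y,lip[1]])/1e3)
    return tool_from_scoop(pl-Rs.apply([.06,0,.016]),Rs)
def lipof(p,R):
    Rs=R*Ro.from_matrix(np.diag([-1.,1,-1])); ps=p-Rs.apply([-.086,0,.117]); l=ps+Rs.apply([.06,0,.016])
    b=RB.inv().apply(l-BP)*1e3; m=(RB.inv()*Rs).as_euler('zyx',degrees=True)
    return b.round(1),m.round(2)
def chain(w,jaw=1,dec=1,start=None):
    from plant import r
    o=r.get_obs(); p,R=pose(o['position'],o['ee_rot']) if start is None else start
    print("now lip",lipof(p,R)); allr=[]
    for lip,dip,n in w:
        p2,R2=scoop_at(lip,dip); rows,p,R=plan(p,R,p2,R2,n,dec); allr+=rows; print(n,"->",lipof(p,R),p.round(3))
    show(allr,jaw)
E
python3 - <<'E'
from h import *
chain([((-150,165),0,16)])
E
```

```text
now lip (array([-91.6, 207.5, 192.3]), array([21.64,  0.11, -0.05]))
16 -> (array([-150.5,    0.2,  164.7]), array([ 0.04,  0.01, -0.02])) [ 0.285 -0.175  0.266]
[[0.8,-0.7,0.2,0,0,1.4,1],[0.7,-0.8,0.1,0,0,1.3,1],[0.7,-0.8,0.2,0,0,1.4,1],[0.7,-0.7,0.2,0,0,1.3,1],[0.7,-0.8,0.2,0,0,1.4,1],[0.7,-0.9,0.1,0,0,1.3,1],[0.6,-0.8,0.2,0,-0.1,1.4,1],[0.6,-0.8,0.2,0,0,1.3,1],[0.6,-0.9,0.2,0,0,1.4,1],[0.6,-0.9,0.1,0,0,1.3,1],[0.6,-0.9,0.2,0,0,1.4,1],[0.5,-0.9,0.2,0,0,1.3,1],[0.5,-0.9,0.2,0,0,1.4,1],[0.5,-0.9,0.1,0,0,1.3,1],[0.5,-1,0.2,0,0,1.4,1],[0.5,-0.9,0.2,0,0,1.3,1]]
```

```bash
python3 - <<'E'
from h import *
chain([((-130,165),0,16),((-130,165),0,1)])
E
```

```text
now lip (array([-91.6, 207.5, 192.3]), array([21.64,  0.11, -0.05]))
16 -> (array([-1.300e+02,  1.000e-01,  1.647e+02]), array([ 0.04,  0.01, -0.02])) [ 0.301 -0.188  0.266]
1 -> (array([-1.300e+02,  1.000e-01,  1.647e+02]), array([ 0.04,  0.01, -0.02])) [ 0.301 -0.188  0.266]
[[0.6,-0.8,0.2,0,0,1.4,1],[0.7,-0.8,0.1,0,0,1.3,1],[0.6,-0.8,0.2,0,0,1.4,1],[0.5,-0.8,0.2,0,0,1.3,1],[0.6,-0.8,0.2,0,0,1.4,1],[0.5,-0.9,0.1,0,0,1.3,1],[0.6,-0.9,0.2,0,-0.1,1.4,1],[0.5,-0.8,0.2,0,0,1.3,1],[0.4,-0.9,0.2,0,0,1.4,1],[0.5,-0.9,0.1,0,0,1.3,1],[0.4,-0.9,0.2,0,0,1.4,1],[0.5,-0.9,0.2,0,0,1.3,1],[0.4,-1,0.2,0,0,1.4,1],[0.3,-0.9,0.1,0,0,1.3,1],[0.4,-1,0.2,0,0,1.4,1],[0.3,-0.9,0.2,0,0,1.3,1],[0,0,0,0,0,0,1]]
```

Call:
apply_moves:
  series:
    - [0.6,-0.8,0.2,0,0,1.4,1]
    - [0.7,-0.8,0.1,0,0,1.3,1]
    - [0.6,-0.8,0.2,0,0,1.4,1]
    - [0.5,-0.8,0.2,0,0,1.3,1]
    - [0.6,-0.8,0.2,0,0,1.4,1]
    - [0.5,-0.9,0.1,0,0,1.3,1]
    - [0.6,-0.9,0.2,0,0,1.4,1]
    - [0.5,-0.8,0.2,0,0,1.3,1]
    - [0.4,-0.9,0.2,0,0,1.4,1]
    - [0.5,-0.9,0.1,0,0,1.3,1]
    - [0.4,-0.9,0.2,0,0,1.4,1]
    - [0.5,-0.9,0.2,0,0,1.3,1]
    - [0.4,-1,0.2,0,0,1.4,1]
    - [0.3,-0.9,0.1,0,0,1.3,1]
    - [0.4,-1,0.2,0,0,1.4,1]
    - [0.3,-0.9,0.2,0,0,1.3,1]
    - [0,0,0,0,0,0,1]
    - [0,0,0,0,0,0,1]

```text
clock: 7.65
position: [0.302, -0.1883, 0.2667]
ee_rot: [3.141, 0.0, 2.475]
force: [0.9, 0.9, -2.6]
width: 0.0136
```

```bash
python3 - <<'E'
from h import *
from plant import r
o=r.get_obs(); print(o['joints'])
d={n:r.grab_frame(n) for n in("side","top")}
pickle.dump(d,open("f3.pkl","wb"))
crop(d["side"],300,70,140,140,5,"pics/i3.png")
crop(d["top"],390,180,140,140,5,"pics/i4.png")
p,R=pose(o['position'],o['ee_rot']); Rs=R*Ro.from_matrix(np.diag([-1.,1,-1])); ps=p-Rs.apply([-.086,0,.117])
for q in [(60,32,42),(60,-32,42),(-64,32,42),(-64,-32,42),(-64,32,0),(22,32,0)]:
    X=ps+Rs.apply(np.array(q)/1e3); print(q,proj(d["top"],X).round(1),proj(d["side"],X).round(1))
chain([((-95,140),10,6),((-80,134),12,3),((-35,127),15,8),((-15,122),18,4)])
E
python3 -c "
from geo import *
for a in [((-15,122),18),((-15,122),30),((-15,115),45)]: print(ev(*a))"
```

```text
[-6.27865175e-01 -3.57184495e-01  2.26486533e+00  3.61367146e-04
  1.23360848e+00 -1.53260643e+00]
(60, 32, 42) [471.5 265.9] [391.2 151.4]
(60, -32, 42) [495.3 285.6] [411.2 143.8]
(-64, 32, 42) [434.2 311.8] [420.7 177.2]
(-64, -32, 42) [458.  331.6] [441.3 168.8]
(-64, 32, 0) [429.8 310.1] [418.8 190.4]
(22, 32, 0) [454.8 279.5] [398.5 172.1]
now lip (array([-129.1,    0.7,  165.9]), array([ 0.05, -0.02,  0.02]))
6 -> (array([-94.8,  -0.5, 140.1]), array([-0.05,  9.98,  0.01])) [ 0.344 -0.222  0.265]
3 -> (array([-80.1,  -0.6, 134.3]), array([-5.000e-02,  1.198e+01,  1.000e-02])) [ 0.359 -0.234  0.263]
8 -> (array([-34.9,  -0.6, 127. ]), array([-5.000e-02,  1.498e+01,  1.000e-02])) [ 0.4   -0.266  0.262]
4 -> (array([-14.9,   0.4, 121.7]), array([-0.05, 17.98,  0.02])) [ 0.422 -0.282  0.263]
[[-0.9,0,0,0,1.7,0,1],[-0.9,0,0,0,1.6,0,1],[-0.9,0,0,0,1.7,0,1],[-0.9,0,0,0,1.7,0,1],[-0.9,0,-0.1,0,1.7,0,1],[-0.9,-0.1,-0.1,0,1.6,0.1,1],[-0.6,0,-0.1,0,0.7,0,1],[-0.7,0,0,0,0.6,0,1],[-0.6,0,-0.1,0,0.7,0,1],[-0.6,0,-0.1,0,0.4,0,1],[-0.7,0,-0.2,0,0.4,0,1],[-0.6,0,-0.1,0,0.3,0,1],[-0.7,0,-0.1,0,0.4,0,1],[-0.6,0,-0.2,0,0.4,0,1],[-0.6,0,-0.1,0,0.4,0,1],[-0.7,0,-0.1,0,0.3,0,1],[-0.6,0,-0.2,0,0.4,0,1],[-0.7,0,-0.2,0,0.8,0,1],[-0.6,0,-0.2,0,0.7,0,1],[-0.6,0,-0.2,0,0.8,0,1],[-0.7,0.1,-0.2,0,0.7,0,1]]
{'flap': np.float64(0.74), 'sillclr': np.float64(16.6), 'sillx': np.float64(-14.6), 'gap': np.float64(6.8), 'depth': np.float64(51.6), 'body': array([ 90., 151.,  97., 119.]), 'bx': [[-87.0, 251.0], [-45.0, 378.0]]}
{'flap': np.float64(0.82), 'sillclr': np.float64(31.4), 'sillx': np.float64(-6.1), 'gap': np.float64(13.7), 'depth': np.float64(51.6), 'body': array([ 79., 113.,  91.,  95.]), 'bx': [[-58.0, 263.0], [8.0, 379.0]]}
{'flap': np.float64(0.89), 'sillclr': np.float64(42.0), 'sillx': np.float64(3.4), 'gap': np.float64(20.2), 'depth': np.float64(56.6), 'body': array([51., 51., 69., 51.]), 'bx': [[-20.0, 263.0], [74.0, 357.0]]}
```

View pics/i3.png

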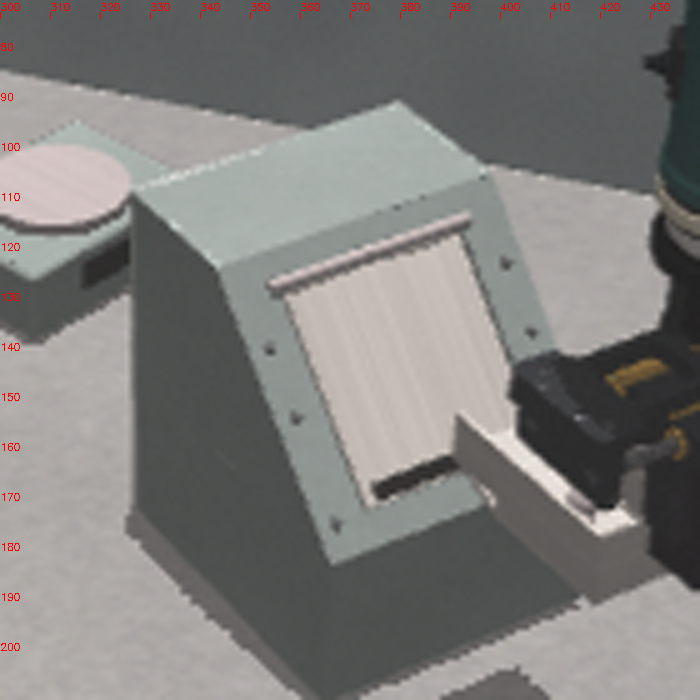

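View pics/i4.png

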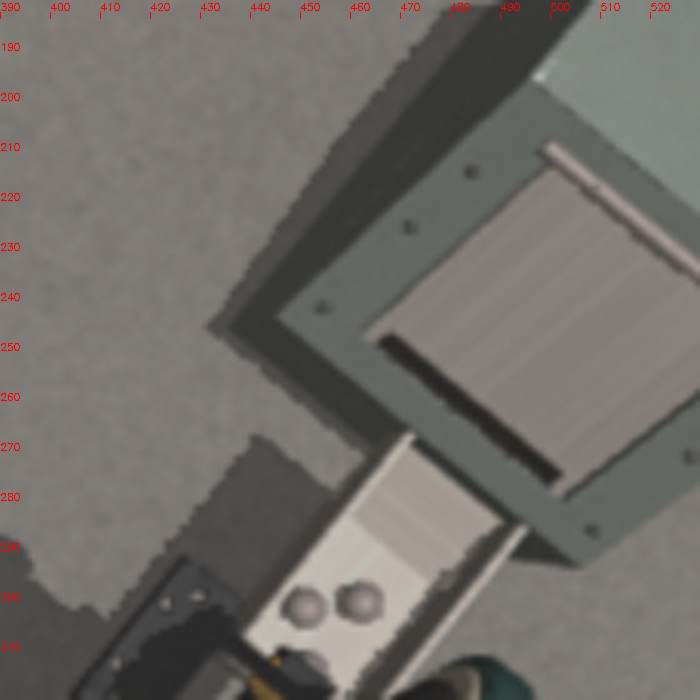

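The nose corners at (472,266) and (495,285) in the top view match the prediction, and all three balls are in the scoop. Pushing into the flap next.

Call:
apply_moves:
  series:
    - [-0.9,0,0,0,1.7,0,1]
    - [-0.9,0,0,0,1.6,0,1]
    - [-0.9,0,0,0,1.7,0,1]
    - [-0.9,0,0,0,1.7,0,1]
    - [-0.9,0,-0.1,0,1.7,0,1]
    - [-0.9,-0.1,-0.1,0,1.6,0,1]
    - [-0.6,0,-0.1,0,0.7,0,1]
    - [-0.7,0,0,0,0.6,0,1]
    - [-0.6,0,-0.1,0,0.7,0,1]
    - [-0.6,0,-0.1,0,0.4,0,1]
    - [-0.7,0,-0.2,0,0.4,0,1]
    - [-0.6,0,-0.1,0,0.3,0,1]
    - [-0.7,0,-0.1,0,0.4,0,1]
    - [-0.6,0,-0.2,0,0.4,0,1]
    - [-0.6,0,-0.1,0,0.4,0,1]
    - [-0.7,0,-0.1,0,0.3,0,1]
    - [-0.6,0,-0.2,0,0.4,0,1]
    - [0,0,0,0,0,0,1]
    - [0,0,0,0,0,0,1]

```text
clock: 9.65
position: [0.4002, -0.2664, 0.2622]
ee_rot: [3.142, -0.262, 2.476]
force: [-1.7, 0.7, -2.1]
width: 0.0132
```

```bash
python3 - <<'E'
from h import *
from plant import r
o=r.get_obs(); print(o['joints'],o['force'],o['width'])
d={n:r.grab_frame(n) for n in("side","top")}
pickle.dump(d,open("f4.pkl","wb"))
crop(d["side"],320,70,120,120,6,"pics/j3.png")
crop(d["top"],440,160,130,130,5,"pics/j4.png")
p,R=pose(o['position'],o['ee_rot']); Rs=R*Ro.from_matrix(np.diag([-1.,1,-1])); ps=p-Rs.apply([-.086,0,.117])
for q in [(60,32,42),(60,-32,42),(-64,32,42),(-64,-32,42),(-64,32,0),(22,32,0)]:
    X=ps+Rs.apply(np.array(q)/1e3); print(q,proj(d["top"],X).round(1),proj(d["side"],X).round(1))
chain([((-15,122),18,4),((-15,122),30,4),((-15,114),45,5),((-17,105),56,4)])
E
```

```text
[-0.6425249   0.06977544  1.92367751  0.0059768   1.40990518 -1.54975478] [-1.72502215  0.68527567 -2.14222375] 0.013241161049883453
(60, 32, 42) [495.2 230.6] [369.  144.4]
(60, -32, 42) [518.1 249.4] [388.1 137.4]
(-64, 32, 42) [465.1 273. ] [395.4 157.5]
(-64, -32, 42) [488.7 292.5] [415.4 149.7]
(-64, 32, 0) [456.7 276.7] [396.7 172.2]
(22, 32, 0) [477.2 248. ] [378.1 162.4]
now lip (array([-35.2,  -0.5, 127. ]), array([ 5.000e-02,  1.499e+01, -1.000e-02]))
4 -> (array([-15.2,   0.6, 121.6]), array([ 0.05, 17.99, -0.02])) [ 0.422 -0.282  0.263]
4 -> (array([-15.1,   0.6, 121.6]), array([ 0.05, 29.99, -0.03])) [ 0.447 -0.302  0.282]
5 -> (array([-15. ,  -0.4, 113.7]), array([ 0.06, 44.99, -0.05])) [ 0.481 -0.33   0.288]
4 -> (array([-17.4,  -0.4, 105.1]), array([ 0.08, 55.99, -0.07])) [ 0.506 -0.349  0.283]
[[-0.7,0,-0.2,0,0.8,0,1],[-0.6,0,-0.2,0,0.7,0,1],[-0.7,0,-0.2,0,0.8,0,1],[-0.6,0.1,-0.2,0,0.7,0,1],[-0.6,0,-0.7,0,3,0,1],[-0.6,0,-0.8,0,3,0,1],[-0.5,0,-0.7,0,3,0,1],[-0.5,0,-0.8,0,3,0,1],[-0.7,0,-0.6,0,3,0,1],[-0.7,0,-0.5,0,3,0,1],[-0.6,0,-0.7,0,3,0,1],[-0.6,0,-0.6,0,3,0,1],[-0.6,-0.1,-0.7,0,3,0,1],[-0.7,0,-0.5,0,2.8,0,1],[-0.6,0,-0.5,0,2.7,0,1],[-0.6,0,-0.5,0,2.8,0,1],[-0.6,0,-0.5,0,2.7,0,1]]
```

View pics/j3.png

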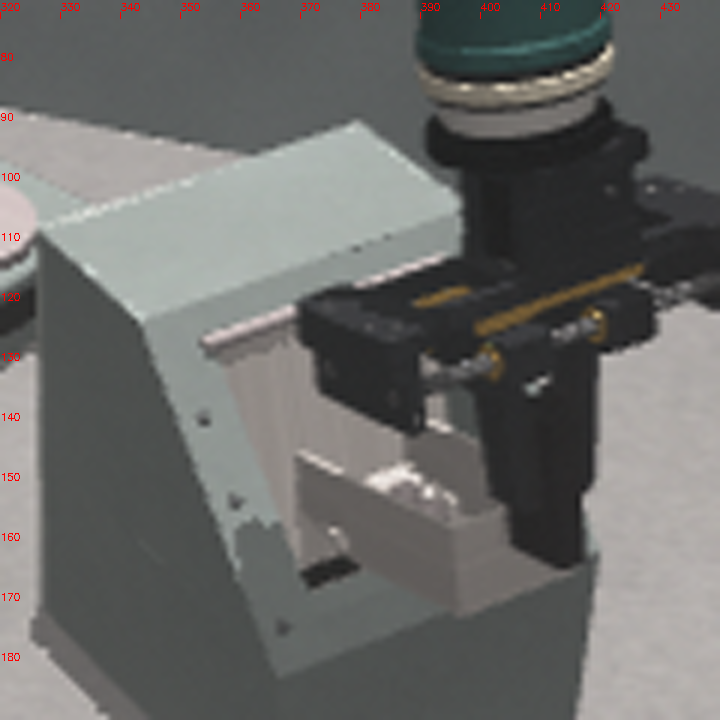

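View pics/j4.png

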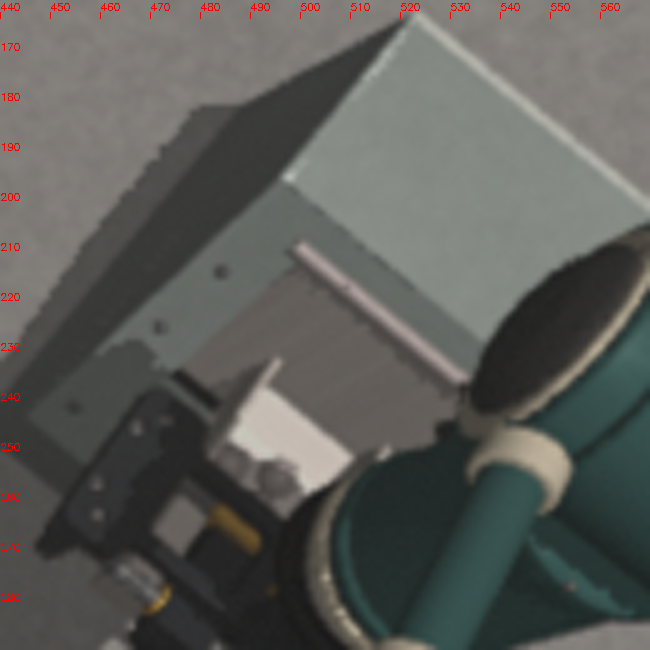

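The nose has pushed the flap in. The scoop's nose corner at (495,232) in the top view agrees with the prediction, and the balls are at the foot of the ramp. Continuing to the pour.

Call:
apply_moves:
  series:
    - [-0.7,0,-0.2,0,0.8,0,1]
    - [-0.6,0,-0.2,0,0.7,0,1]
    - [-0.7,0,-0.2,0,0.8,0,1]
    - [-0.6,0,-0.2,0,0.7,0,1]
    - [-0.6,0,-0.7,0,3,0,1]
    - [-0.6,0,-0.8,0,3,0,1]
    - [-0.5,0,-0.7,0,3,0,1]
    - [-0.5,0,-0.8,0,3,0,1]
    - [-0.7,0,-0.6,0,3,0,1]
    - [-0.7,0,-0.5,0,3,0,1]
    - [-0.6,0,-0.7,0,3,0,1]
    - [-0.6,0,-0.6,0,3,0,1]
    - [-0.6,0,-0.7,0,3,0,1]
    - [-0.7,0,-0.5,0,2.8,0,1]
    - [-0.6,0,-0.5,0,2.7,0,1]
    - [-0.6,0,-0.5,0,2.8,0,1]
    - [-0.6,0,-0.5,0,2.7,0,1]
    - [0,0,0,0,0,0,1]
    - [0,0,0,0,0,0,1]
    - [0,0,0,0,0,0,1]

```text
clock: 11.75
position: [0.5061, -0.3495, 0.2824]
ee_rot: [-3.142, -0.976, 2.476]
force: [-0.7, 1.1, -2.3]
width: 0.0137
```

```bash
python3 - <<'E'
from h import *
from plant import r
o=r.get_obs(); print(o['joints'],o['force'],o['moment'],o['width'])
d={n:r.grab_frame(n) for n in("side","top")}
pickle.dump(d,open("f5.pkl","wb"))
crop(d["side"],300,50,120,120,6,"pics/k3.png")
crop(d["top"],440,160,130,130,5,"pics/k4.png")
p,R=pose(o['position'],o['ee_rot']);print(lipof(p,R)); Rs=R*Ro.from_matrix(np.diag([-1.,1,-1])); ps=p-Rs.apply([-.086,0,.117])
for q in [(60,32,42),(60,-32,42),(-64,32,42),(-64,-32,42),(-64,32,0),(22,32,0)]:
    X=ps+Rs.apply(np.array(q)/1e3); print(q,proj(d["top"],X).round(1),proj(d["side"],X).round(1))
E
```

```text
[-0.65036921  0.67340776  1.28414357  0.01476089  2.16003983 -1.5542506 ] [-0.7264344   1.09903101 -2.34715016] [-0.24498484 -0.23784226 -0.03451914] 0.013671725969374448
(array([-17.1,  -0.5, 104.9]), array([ 0.08, 55.93, -0.07]))
(60, 32, 42) [499.2 220.7] [362.  148.1]
(60, -32, 42) [521.4 238.8] [380.7 141.2]
(-64, 32, 42) [496.  241.8] [378.  129.3]
(-64, -32, 42) [520.4 261.9] [397.9 122.1]
(-64, 32, 0) [481.6 255.2] [385.1 143.4]
(22, 32, 0) [484.8 239.6] [373.3 156. ]
```

View pics/k3.png

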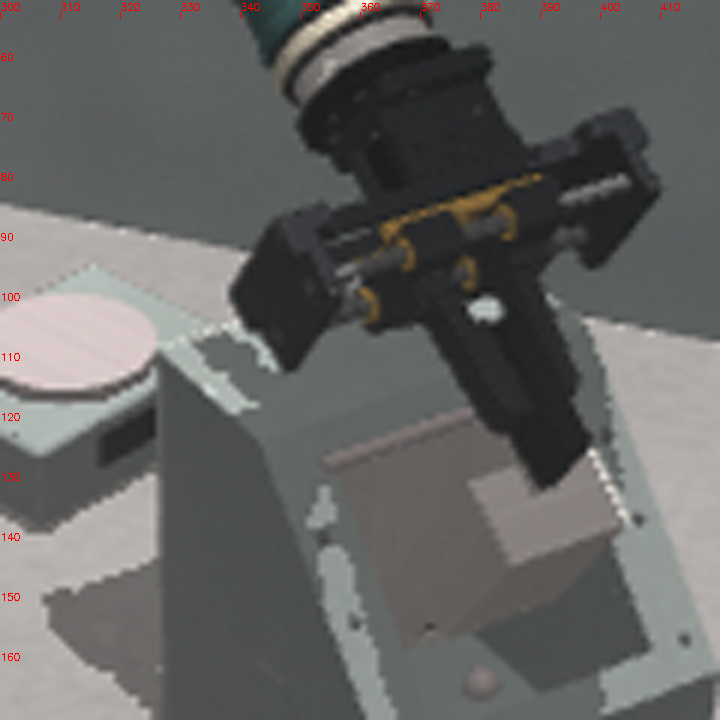

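View pics/k4.png

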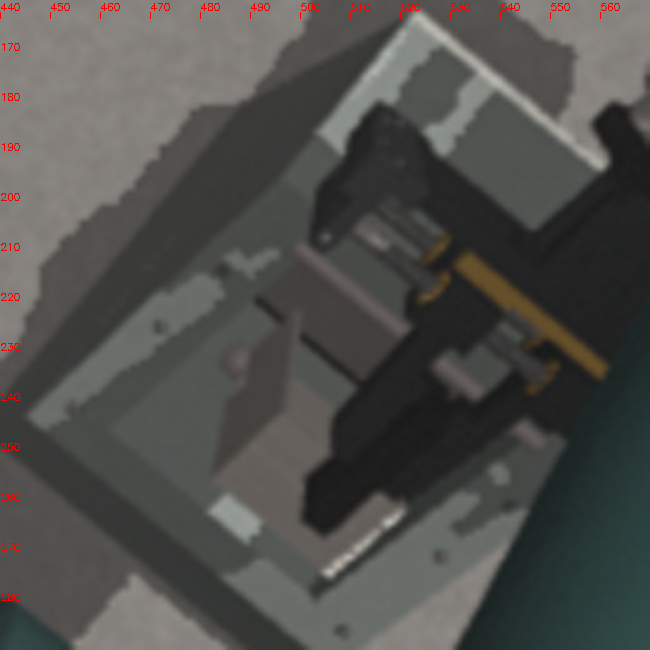

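```bash
python3 - <<'E'
from h import *
d=pickle.load(open("f5.pkl","rb"))
X=tri([d["top"],d["side"]],[(486,232),(379.5,164)]); print(X, RB.inv().apply(X-BP)*1e3, proj(d["top"],X),proj(d["side"],X))
for z in (.009,.04,.1): print(RB.inv().apply(ray(d["side"],379.5,164,z)-BP)*1e3,RB.inv().apply(ray(d["top"],486,232,z)-BP)*1e3)
E
```

```text
[ 0.49956555 -0.32240593  0.08592332] [-37.03145264  16.80574851  85.92332272] [487.86475257 239.86356448] [373.99410303 163.61858366]
[ 34.03858619 -56.24336174   9.        ] [-4.77825536 15.65224857  9.        ]
[  1.55295094 -31.76156452  40.        ] [-13.1698103   22.05805433  40.        ]
[-61.32247213  15.62255912 100.        ] [-29.41152954  34.45638808 100.        ]
```

```bash
python3 - <<'E'
from h import *
chain([((-17,107),61,2),((-12,107),61,1),((-18,107),61,1),((-12,107),61,1),((-17,107),61,1)])
E
```

```text
now lip (array([-17.2,  -0.4, 105.5]), array([ 0.08, 55.92, -0.07]))
2 -> (array([-16.9,  -0.4, 107.2]), array([ 0.1 , 61.02, -0.08])) [ 0.519 -0.359  0.284]
1 -> (array([-12. ,  -0.4, 106.5]), array([ 0.1 , 61.02, -0.08])) [ 0.522 -0.362  0.283]
1 -> (array([-17.8,  -0.4, 106.7]), array([ 0.1 , 61.02, -0.08])) [ 0.518 -0.359  0.283]
1 -> (array([-12. ,  -0.4, 106.5]), array([ 0.1 , 61.02, -0.08])) [ 0.522 -0.362  0.283]
1 -> (array([-16.9,  -0.4, 107.2]), array([ 0.1 , 61.02, -0.08])) [ 0.519 -0.359  0.284]
[[-0.4,0,-0.7,0,2.5,0,1],[-0.4,0,-0.7,0,2.6,0,1],[-0.3,0,-0.4,0,0,0,1],[0.3,0,0.5,0,0,0,1],[-0.3,0,-0.5,0,0,0,1],[0.3,0,0.4,0,0,0,1]]
```

Call:
apply_moves:
  series:
    - [-0.4,0,-0.7,0,2.5,0,1]
    - [-0.4,0,-0.7,0,2.6,0,1]
    - [-0.3,0,-0.4,0,0,0,1]
    - [0.3,0,0.5,0,0,0,1]
    - [-0.3,0,-0.5,0,0,0,1]
    - [0.3,0,0.4,0,0,0,1]
    - [0,0,0,0,0,0,1]
    - [0,0,0,0,0,0,1]
    - [0,0,0,0,0,0,1]

```text
clock: 12.75
position: [0.5186, -0.3592, 0.2838]
ee_rot: [3.142, -1.066, 2.476]
force: [-2.2, 0.5, -1.0]
width: 0.014
```

```bash
python3 - <<'E'
from h import *
from plant import r
o=r.get_obs(); print(o['force'],o['moment'],o['width'])
d={n:r.grab_frame(n) for n in("side","top")}
pickle.dump(d,open("f6.pkl","wb"))
for n in d: d[n]["image"]=np.clip(d[n]["image"].astype(float)*1.5,0,255).astype(np.uint8)
crop(d["side"],340,110,80,70,8,"pics/l3.png")
crop(d["top"],460,195,80,80,8,"pics/l4.png")
E
```

```text
[-2.16697626  0.52643787 -0.95645636] [-0.17831305 -0.15857948  0.02246605] 0.014025057010057684
```

View pics/l3.png

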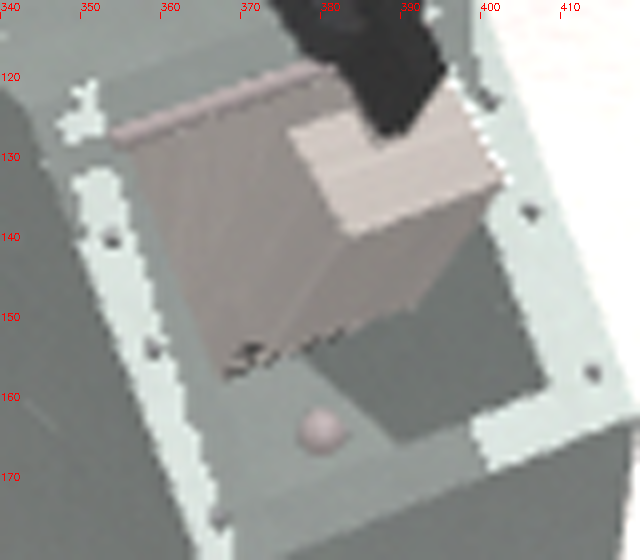

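View pics/l4.png

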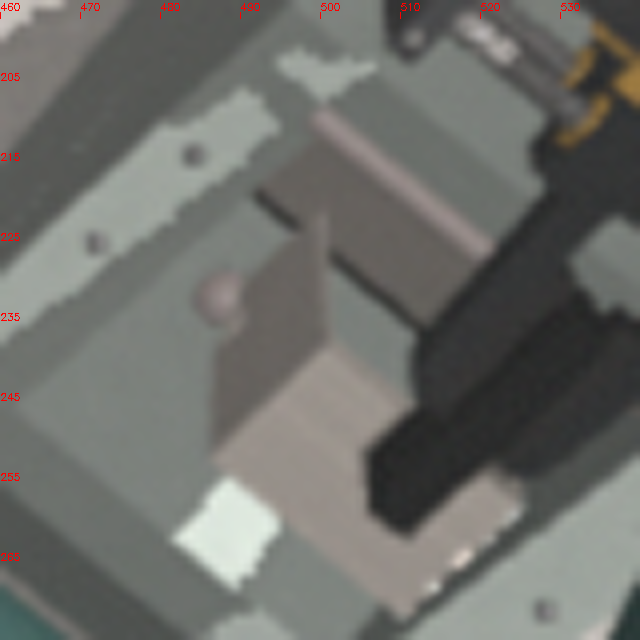

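```bash
python3 - <<'E'
from h import *
chain([((-15,114),45,4),((-15,122),30,3),((-15,124),18,3),((-40,129),12,4)])
E
```

```text
now lip (array([-17.1,  -0.4, 107.1]), array([ 0.09, 61.1 , -0.08]))
4 -> (array([-14.9,  -0.4, 113.8]), array([ 6.0e-02,  4.5e+01, -4.0e-02])) [ 0.481 -0.33   0.289]
3 -> (array([-15.1,  -0.4, 122. ]), array([ 0.05, 30.  , -0.03])) [ 0.446 -0.303  0.282]
3 -> (array([-15. ,   0.6, 124.4]), array([ 0.05, 18.  , -0.02])) [ 0.422 -0.282  0.266]
4 -> (array([-40.4,   0.5, 128.9]), array([ 4.0e-02,  1.2e+01, -1.0e-02])) [ 0.391 -0.258  0.258]
[[0.7,0,1,0,-4,0,1],[0.7,0,0.9,0,-4,0,1],[0.8,0,0.9,0,-4.1,0,1],[0.9,0,0.8,0,-4,0,1],[0.9,0,1.2,0,-5,0,1],[1,0,1.1,0,-5,0,1],[1.1,0,1,0,-5,0,1],[0.6,0,1,0,-4,0,1],[0.7,0,1,0,-4,0,1],[0.8,0.1,0.9,0,-4,0,1],[0.9,0,0.5,0,-1.5,0,1],[0.9,0,0.4,0,-1.5,0,1],[0.9,0,0.5,0,-1.5,0,1],[0.9,0,0.4,0,-1.5,0,1]]
```

Call:
apply_moves:
  series:
    - [0.7,0,1,0,-4,0,1]
    - [0.7,0,0.9,0,-4,0,1]
    - [0.8,0,0.9,0,-4.1,0,1]
    - [0.9,0,0.8,0,-4,0,1]
    - [0.9,0,1.2,0,-5,0,1]
    - [1,0,1.1,0,-5,0,1]
    - [1.1,0,1,0,-5,0,1]
    - [0.6,0,1,0,-4,0,1]
    - [0.7,0,1,0,-4,0,1]
    - [0.8,0,0.9,0,-4,0,1]
    - [0.9,0,0.5,0,-1.5,0,1]
    - [0.9,0,0.4,0,-1.5,0,1]
    - [0.9,0,0.5,0,-1.5,0,1]
    - [0.9,0,0.4,0,-1.5,0,1]
    - [0,0,0,0,0,0,1]

```text
clock: 14.35
position: [0.3892, -0.2577, 0.2579]
ee_rot: [-3.142, -0.21, 2.476]
force: [-0.2, 1.1, -2.0]
width: 0.0135
```

```bash
python3 - <<'E'
from h import *
from plant import r
o=r.get_obs(); print(o['force'],o['moment'],o['width'])
d={n:r.grab_frame(n) for n in("side","top")}
pickle.dump(d,open("f7.pkl","wb"))
crop(d["side"],340,100,80,80,8,"pics/m3.png")
crop(d["top"],460,195,80,80,8,"pics/m4.png")
chain([((-80,138),8,4),((-130,170),0,5)])
E
```

```text
[-0.21799412  1.05521957 -1.9529023 ] [ 0.03196789  0.18390368 -0.02830272] 0.013475815380563394
now lip (array([-40.7,  -0.5, 128.8]), array([ 4.000e-02,  1.203e+01, -1.000e-02]))
4 -> (array([-79.6,   0.5, 138.3]), array([ 0.04,  8.03, -0.01])) [ 0.353 -0.228  0.259]
5 -> (array([-130.4,    0.4,  170.2]), array([0.04, 0.03, 0.  ])) [ 0.301 -0.188  0.271]
[[1.2,0,0.2,0,-1,0,1],[1.2,0,0.3,0,-1,0,1],[1.1,0,0.2,0,-1,0,1],[1.2,0.1,0.1,0,-1,0,1],[1.3,0,-0.1,0,-1.6,0,1],[1.4,0,-0.1,0,-1.6,0,1],[1.3,0,-0.1,0,-1.6,0,1],[1.3,0,-0.2,0,-1.6,0,1],[1.4,0,-0.2,0,-1.6,0,1]]
```

View pics/m3.png

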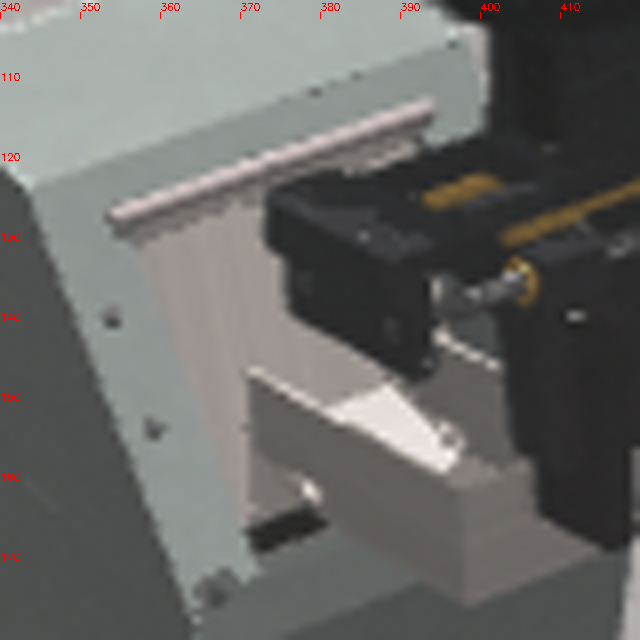

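View pics/m4.png

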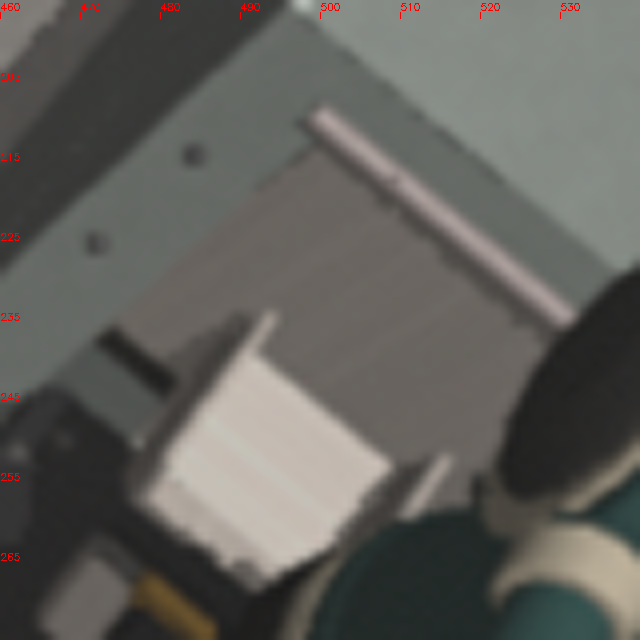

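Call:
apply_moves:
  series:
    - [1.2,0,0.2,0,-1,0,1]
    - [1.2,0,0.3,0,-1,0,1]
    - [1.1,0,0.2,0,-1,0,1]
    - [1.2,0,0.1,0,-1,0,1]
    - [1.3,0,-0.1,0,-1.6,0,1]
    - [1.4,0,-0.1,0,-1.6,0,1]
    - [1.3,0,-0.1,0,-1.6,0,1]
    - [1.3,0,-0.2,0,-1.6,0,1]
    - [1.4,0,-0.2,0,-1.6,0,1]
    - [0,0,0,0,0,0,1]

```text
clock: 15.45
position: [0.3004, -0.188, 0.2715]
ee_rot: [3.142, 0.001, 2.477]
force: [0.5, 0.2, -2.2]
width: 0.0133
```

```bash
python3 - <<'E'
from h import *
from plant import r
o=r.get_obs(); print(o['force'],o['moment'],o['width'])
d={n:r.grab_frame(n) for n in("side","top")}
pickle.dump(d,open("f8.pkl","wb"))
crop(d["side"],330,80,110,110,6,"pics/n3.png")
crop(d["top"],410,200,130,130,5,"pics/n4.png")
E
```

```text
[ 0.45890449  0.18924634 -2.16511666] [ 0.04015374  0.07537298 -0.07895613] 0.013284566338120737
```

View pics/n3.png

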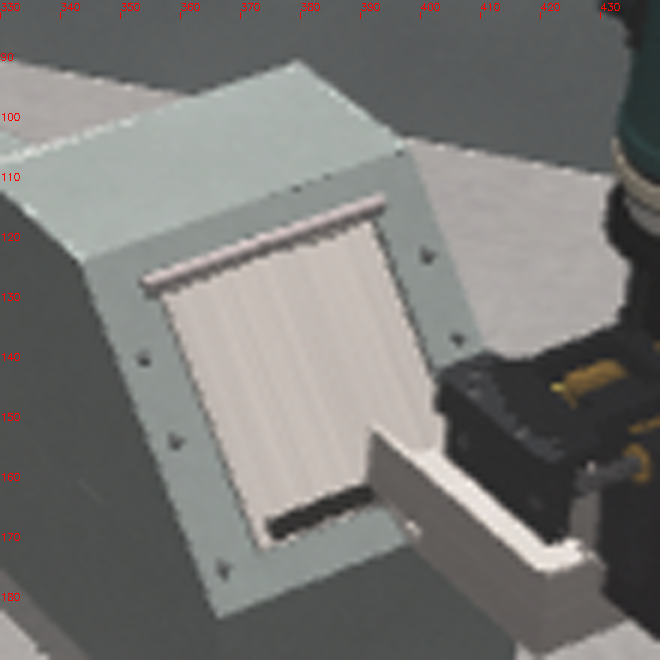

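View pics/n4.png

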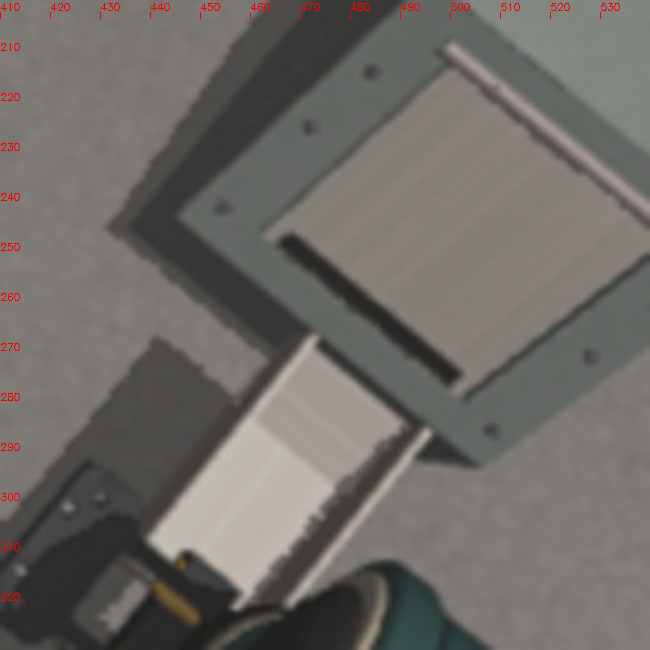

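The scoop looks empty and the flap is shut. The route to the mat comes next.

```bash
python3 - <<'E'
from h import *
from plant import r
MY=-0.186
o=r.get_obs(); p,R=pose(o['position'],o['ee_rot'])
Rs=Ro.from_euler('z',MY); ps=np.array([.495,.1085,0.003])+Rs.apply([.008,0,0])
pt,Rt=tool_from_scoop(ps,Rs); pt[2]+=.0007; print(pt)
hi=pt.copy(); hi[2]=.25
rows,p,R=plan(p,R,hi,Rt,18,1); show(rows,1); print(p,R.as_euler('xyz'))
E
```

```text
[0.41834536 0.12292449 0.1207    ]
[[0.6,1.8,0.1,0,0,-1.5,1],[0.5,1.7,0.1,0,0,-1.6,1],[0.4,1.8,0.2,0,0,-1.5,1],[0.4,1.8,0.1,0,0,-1.5,1],[0.4,1.8,0.1,0,0,-1.5,1],[0.3,1.9,0.1,0,0,-1.6,1],[0.3,1.8,0.1,0,0,-1.5,1],[0.2,1.8,0.2,0,0,-1.5,1],[0.2,1.9,0.1,0,0,-1.5,1],[0.1,1.8,0.1,0,0,-1.6,1],[0.1,1.9,0.1,0,0,-1.5,1],[0,1.8,0.1,0,0,-1.5,1],[0,1.9,0.1,0,0,-1.5,1],[-0.1,1.8,0.2,0,0,-1.6,1],[-0.1,1.9,0.1,0,0,-1.5,1],[-0.2,1.8,0.1,0,0.1,-1.5,1],[-0.2,1.9,0.1,0,0,-1.5,1],[-0.3,1.8,0.1,0,0,-1.6,1]]
[0.41874698 0.12300109 0.25039616] [-3.14119836e+00 -7.27748099e-04  2.95635751e+00]
```

Call:
apply_moves:
  series:
    - [0.6,1.8,0.1,0,0,-1.5,1]
    - [0.5,1.7,0.1,0,0,-1.6,1]
    - [0.4,1.8,0.2,0,0,-1.5,1]
    - [0.4,1.8,0.1,0,0,-1.5,1]
    - [0.4,1.8,0.1,0,0,-1.5,1]
    - [0.3,1.9,0.1,0,0,-1.6,1]
    - [0.3,1.8,0.1,0,0,-1.5,1]
    - [0.2,1.8,0.2,0,0,-1.5,1]
    - [0.2,1.9,0.1,0,0,-1.5,1]
    - [0.1,1.8,0.1,0,0,-1.6,1]
    - [0.1,1.9,0.1,0,0,-1.5,1]
    - [0,1.8,0.1,0,0,-1.5,1]
    - [0,1.9,0.1,0,0,-1.5,1]
    - [-0.1,1.8,0.2,0,0,-1.6,1]
    - [-0.1,1.9,0.1,0,0,-1.5,1]
    - [-0.2,1.8,0.1,0,0,-1.5,1]
    - [-0.2,1.9,0.1,0,0,-1.5,1]
    - [-0.3,1.8,0.1,0,0,-1.6,1]
    - [0,0,0,0,0,0,1]
    - [0,0,0,0,0,0,1]

```text
clock: 17.55
position: [0.4188, 0.1236, 0.2495]
ee_rot: [-3.141, -0.001, 2.957]
force: [-0.2, 0.6, -2.1]
width: 0.0135
```

```bash
python3 - <<'E'
from h import *
from plant import r
o=r.get_obs(); print(o['force'],o['moment'],o['width'])
d={n:r.grab_frame(n) for n in("side","top")}
pickle.dump(d,open("f9.pkl","wb"))
crop(d["side"],220,150,160,150,5,"pics/o3.png")
crop(d["top"],250,140,160,150,5,"pics/o4.png")
p,R=pose(o['position'],o['ee_rot']); Rs=R*Ro.from_matrix(np.diag([-1.,1,-1])); ps=p-Rs.apply([-.086,0,.117])
for q in [(60,32,42),(60,-32,42),(-64,32,42),(-64,-32,42),(-64,32,0),(22,32,0)]:
    X=ps+Rs.apply(np.array(q)/1e3); print(q,proj(d["top"],X).round(1),proj(d["side"],X).round(1))
E
```

```text
[-0.21256244  0.63097755 -2.14283553] [ 0.10361099  0.17544244 -0.023192  ] 0.013523531428929692
(60, 32, 42) [291.7 199.2] [284.1 241.8]
(60, -32, 42) [321.  205.5] [300.2 224.7]
(-64, 32, 42) [279. 256.] [331.9 263.4]
(-64, -32, 42) [308.5 262.4] [347.1 245. ]
(-64, 32, 0) [280.6 256.5] [332.  276.4]
(22, 32, 0) [289.  218.5] [299.2 261.3]
```

View pics/o3.png

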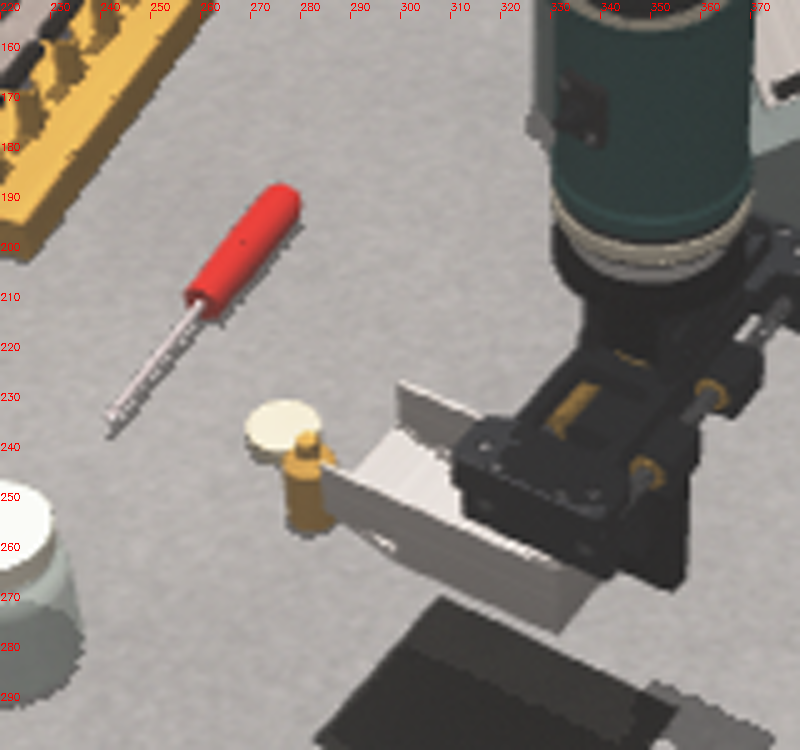

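View pics/o4.png

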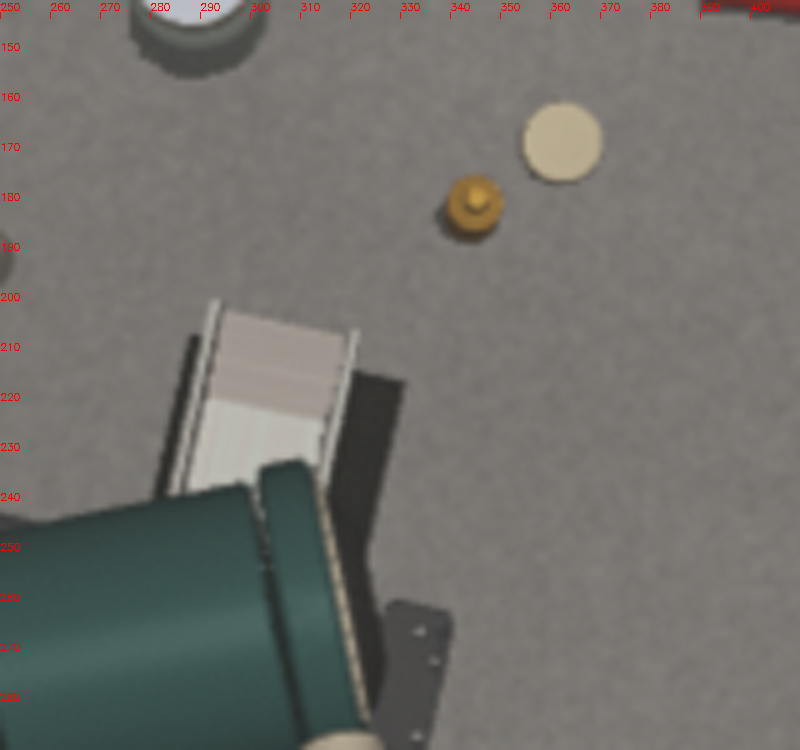

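Call:
apply_moves:
  series:
    - [0,0,1,0,0,0,1]
    - [0,0,2,0,0,0,1]
    - [0,0,2,0,0,0,1]
    - [0,0,2,0,0,0,1]
    - [0,0,2,0,0,0,1]
    - [0,0,1.5,0,0,0,1]
    - [0,0,1,0,0,0,1]
    - [0,0,0.6,0,0,0,1]
    - [0,0,0.4,0,0,0,1]
    - [0,0,0.2,0,0,0,1]
    - [0,0,0,0,0,0,1]
    - [0,0,0,0,0,0,1]

```text
clock: 18.85
position: [0.4186, 0.1236, 0.1235]
ee_rot: [3.141, 0.001, 2.956]
force: [0.2, 1.1, -1.6]
width: 0.0136
```

Call:
apply_moves:
  series:
    - [0,0,0.1,0,0,0,1]
    - [0,0,0.1,0,0,0,1]
    - [0,0,0.05,0,0,0,1]
    - [0,0,0,0,0,0,1]
    - [0,0,0,0,0,0,1]

```text
clock: 19.35
position: [0.4182, 0.1236, 0.1207]
ee_rot: [3.141, 0.0, 2.956]
force: [-1.3, 0.3, 2.0]
width: 0.0136
```

```bash
python3 - <<'E'
from h import *
from plant import r
o=r.get_obs(); print(o['position'],o['force'],o['moment'],o['width'])
d={n:r.grab_frame(n) for n in("side",)}
crop(d["side"],260,200,130,125,6,"pics/p3.png")
p,R=pose(o['position'],o['ee_rot']); Rs=R*Ro.from_matrix(np.diag([-1.,1,-1])); ps=p-Rs.apply([-.086,0,.117])
for q in [(60,32,42),(60,-32,42),(-64,32,42),(-64,32,0),(22,32,0)]:
    X=ps+Rs.apply(np.array(q)/1e3); print(q,proj(d["side"],X).round(1))
E
```

```text
[0.41821471 0.1235551  0.12068882] [-1.34897272  0.26617298  2.01494655] [ 0.01436979  0.20311379 -0.03256686] 0.013635114950981133
(60, 32, 42) [287.7 279.8]
(60, -32, 42) [302.7 262.8]
(-64, 32, 42) [332.2 301.3]
(-64, 32, 0) [332.3 312.5]
(22, 32, 0) [301.8 297.5]
```

View pics/p3.png

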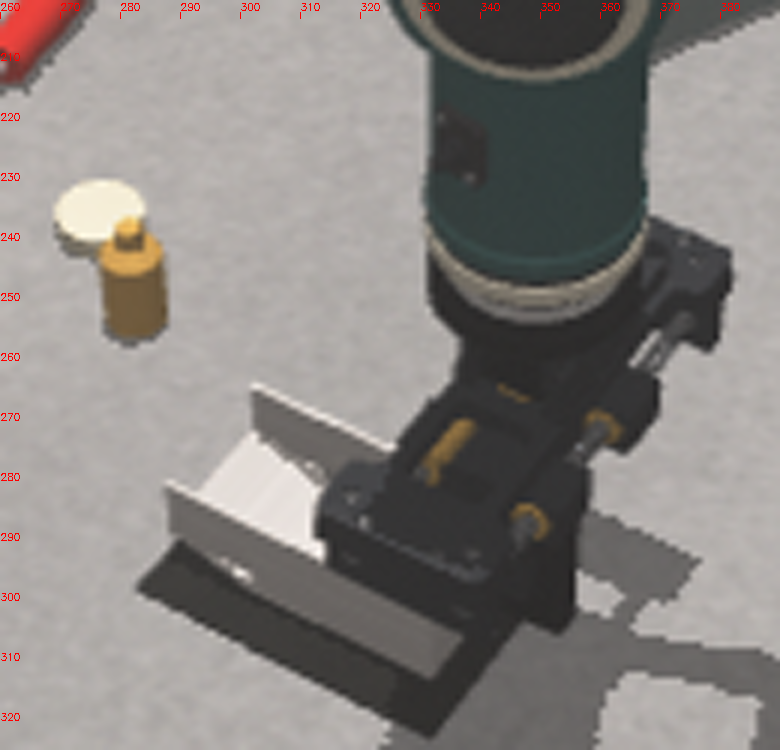

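The scoop is in contact with the mat: the vertical force went from -2 to +2 N, and the base lies within the mat. Releasing gently.

Call:
apply_moves:
  series:
    - [0,0,0,0,0,0,0.6]
    - [0,0,0,0,0,0,0.4]
    - [0,0,0,0,0,0,0]
    - [0,0,0,0,0,0,-0.5]
    - [0,0,0,0,0,0,-1]
    - [0,0,0,0,0,0,-1]
    - [0,0,0,0,0,0,-1]
    - [0,0,0,0,0,0,-1]
    - [0,0,0,0,0,0,-1]

```text
clock: 20.3
position: [0.4182, 0.1235, 0.1204]
ee_rot: [3.142, 0.0, 2.956]
force: [-0.2, 0.1, -0.3]
width: 0.0795
```

Call:
apply_moves:
  series:
    - [0,0,-0.5,0,0,0,-1]
    - [0,0,-1,0,0,0,-1]
    - [0,0,-2,0,0,0,-1]
    - [0,0,-3,0,0,0,-1]
    - [0,0,-4,0,0,0,-1]
    - [0,0,-4,0,0,0,-1]
    - [1,0,-4,0,0,0,-1]
    - [2,0,-2,0,0,0,-1]
    - [2,0,-1,0,0,0,-1]
    - [0,0,0,0,0,0,-1]
    - [0,0,0,0,0,0,-1]
    - [0,0,0,0,0,0,-1]

```text
clock: 21.5
position: [0.3691, 0.1325, 0.3349]
ee_rot: [-3.141, -0.0, 2.956]
force: [-0.0, 0.1, -0.1]
width: 0.0881
```

```bash
python3 - <<'E'
from h import *
from plant import r
o=r.get_obs(); print(o['position'],o['force'],o['width'],o['clock'])
d={n:r.grab_frame(n) for n in("side","top")}
pickle.dump(d,open("f10.pkl","wb"))
for n in d: cv2.imwrite(f"pics/{n}10.png",d[n]["image"][:,:,::-1])
crop(d["side"],260,220,120,120,6,"pics/q3.png")
Rs=Ro.from_euler('z',2.956-np.pi); ps=np.array([.4182,.1235,.12])-Rs.apply([-.086,0,.117])
print("scoop",ps)
for q in [(60,32,42),(60,-32,42),(-64,32,42),(-64,-32,42),(-64,32,0),(22,32,0)]:
    X=ps+Rs.apply(np.array(q)/1e3); print(q,proj(d["side"],X).round(1),proj(d["top"],X).round(1))
E
```

```text
[0.36910614 0.13252006 0.33493222] [-0.00924674  0.077618   -0.13840198] 0.0880711769109232 21.5
scoop [0.50272313 0.1076305  0.003     ]
(60, 32, 42) [287.8 280. ] [294.8 207. ]
(60, -32, 42) [302.7 262.9] [320.9 212.7]
(-64, 32, 42) [332.3 301.5] [283.5 257.7]
(-64, -32, 42) [346.4 283.2] [309.8 263.4]
(-64, 32, 0) [332.3 312.7] [284.7 258.1]
(22, 32, 0) [301.8 297.6] [292.3 224. ]
```

View pics/side10.png

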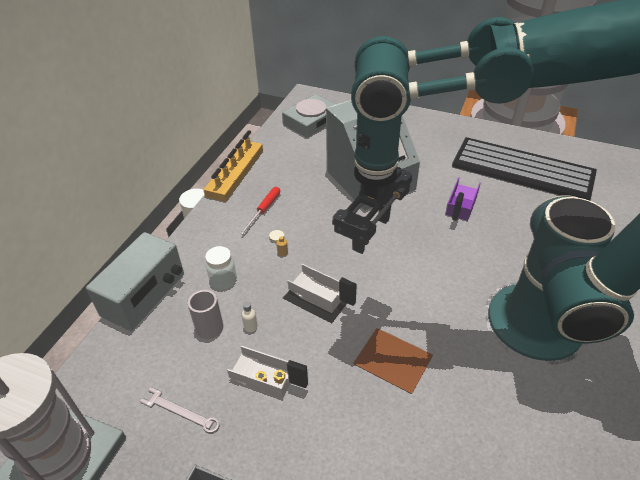

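View pics/top10.png

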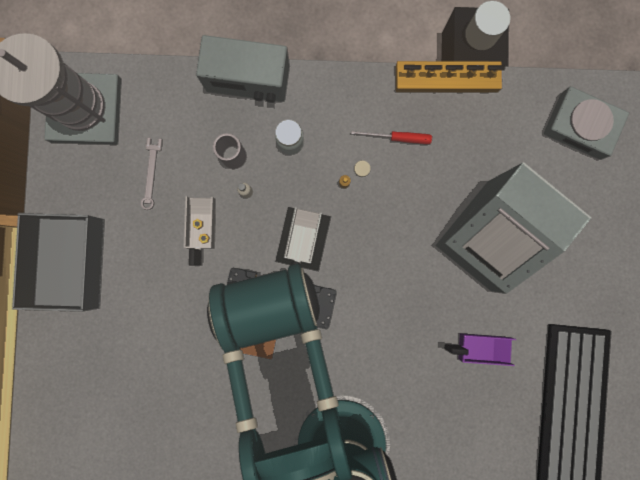

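View pics/q3.png

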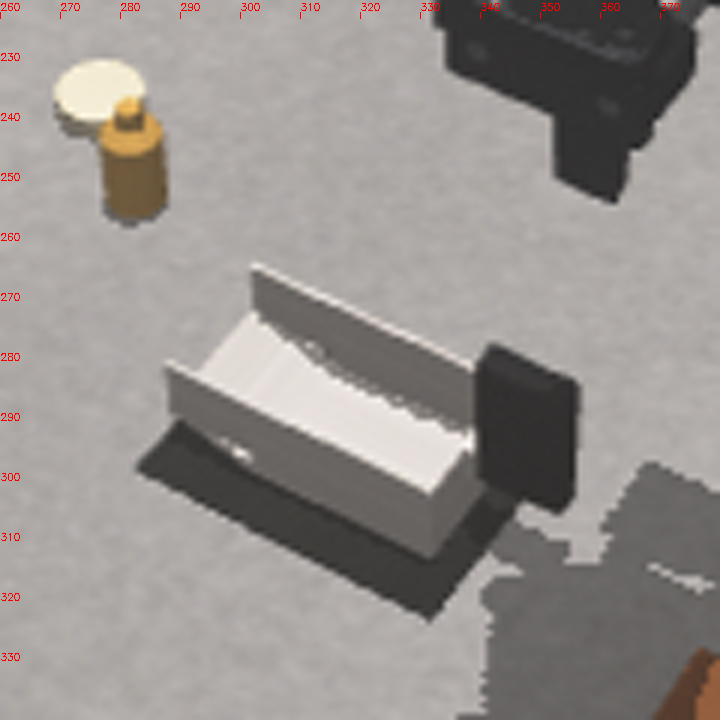

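The scoop stands empty and upright on the black mat, with its rim corners at about (288,281) and (332,302) in the side view, as predicted. The flap is shut and the bystanders sit at their first pixels. Handing in.

```bash
python3 -c "
from plant import r
print(r.close_job())"
```

```text
the job is handed in; nothing more can be done
None
```

I pressed the flap open with the ball scoop's nose, tipped the balls in at a dip of 56°, then 61° with a small shake. I then withdrew, stood the empty scoop near the middle of the black mat, let go and raised the arm clear. I handed the job in at about 21.6 s of the 58 s allowed.

**Balls:** In the pouring pictures I saw only two of the three balls on the box floor; the third was out of sight. That all three are in rests on the scoop's floor showing empty in both views, no ball lying elsewhere, and the weight on the wrist being about 1 N less than before.

**Scoop and flap:** The last pictures show the scoop upright with its rim corners within about 1.5 pixels of the predicted pose. The base origin is about 8 mm from the mat's centre and the gripper is clear. The flap lies flush in the slope.

**Everything else:** By eye, the other scoop with its nuts and the bystanders sit at the same pixels as at the start. No check failed or disagreed.

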